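# Stage a heel piece and hold the buffing bay's gate ajar

### The job

Get the D-shaped rubber heel piece ready for buffing: lay it flat on the metal plate, centred between the two stops and over the plate's width, square to the stops, and let go of it. Then free the sagging bolt of the buffing bay's gate, lifting it over the bent lip of its keeper while drawing it fully back towards the hinge, and pull the gate ajar towards the robot by the bolt's knob until its free edge stands about 11 cm from the closed position. The gate springs shut, so finish while still gripping the bolt's knob and holding the gate still there; leave everything else on the bench where it is.

Things in the scene. Friction and masses are not known exactly. Their poses are not given: they have to be found in the camera images.
- heel: loose D-shaped black rubber heel piece, 58 mm long (its x), 56 wide (y), 12 thick, about 50 g, flat on the bench; half round (radius 28) at +x, square at -x with straight parallel sides 56 apart from x = -29 to +1 mm. Origin: centre of the underside's 58 x 56 outline; z up. Grip it across y, about x = -8 mm
- plate: fixed aluminium plate, 140 mm (its x) by 90 (y), flat top 20 mm above the bench; on it two dark steel stop bars, 10 mm thick in x, 50 long in y, 14 high, centred at x = -42 and +42, leaving 74 mm free between. Origin: centre of the underside. The heel piece belongs at x = y = 0, its x along the plate's x, either way round (8 mm free at each stop)
- bay: fixed buffing bay, low wooden gate in front, buffing wheels behind it (all below 160 mm; hinge post 165). Origin: on the bench under the closed gate's middle; x points into the bay (away from the robot at yaw 0), y along the closed gate from the wooden latch post (y -172 to -122 mm, 150 high) to the hinge (y +130)
- keeper (a point): middle of the top of the keeper's bent-up lip (4 mm thick, across the bolt's way), 160 mm above the bench, on the latch post, 264 mm from the hinge axis; axes of the bay. The steel keeper is open at the top; its cheeks beside the lip, 31 mm apart in x, rise to 186 mm and keep the gate shut while the bolt's head is between them
- hinge (a point): point on the gate's vertical hinge axis, at bench height (bay x 0, y +130 mm); axes of the bay
- gate (a joint): gate angle, rad: 0 closed, grows as the gate swings towards the robot (clockwise from above: the free edge, 247 mm from the hinge axis, moves to the bay's -x), at most 1.2. A spring shuts it: 0.3 N m at 0 plus 0.5 N m per rad. The gate's top rail is 36 mm thick, its top 150 mm above the bench
- draw (a joint): how far the bolt is drawn along the gate towards the hinge, m: 0 shot, 0.045 fully back (stop); friction about 1 N. After about 6 mm the bolt's head meets the keeper's lip, unless lifted 8 mm or more; from 0.030 on the head is clear of the keeper and the gate is free
- bolt: dark steel barrel bolt on top of the gate, its y along the gate to the hinge, 130 to 250 g. Slides along the gate (joint draw) and, in two worn staples, up by at most 16 mm; let go, it sags to its lowest, axis 165 mm above the bench. Rod 9 mm thick, square head 26 x 26 x 16 mm centred at y = -105. Origin: on the axis, under the knob; 175 mm from the hinge axis when shot, 130 when fully drawn
- knob (a point): grip point of the bolt's knob, 34 mm above the bolt's axis (199 mm above the bench when sagging): an upright round post 16 mm thick, with a cap 24 mm wide from 54 to 62 mm above the axis. The staples that guide the bolt (21 mm wide, top 193 mm above the bench) stand on the gate 218 and 85 mm from the hinge axis
- gate_edge (a point): middle of the free edge of the gate's top rail, 247 mm from the hinge axis, 137 mm above the bench
- offcut: bystander: rectangular black rubber offcut, 42 x 34 x 12 mm, origin at the centre of its underside
- spool: bystander: wooden thread spool, 44 mm wide, 60 mm high, origin under it
- jar: bystander: jar with steel cap, 64 mm wide, 85 mm high, origin under it
- hammer: bystander: cobbler's hammer lying on the bench with a wooden handle
- last: bystander: wooden shoe last, about 200 mm long, 85 mm high at the heel, origin under it
- tin: bystander: flat round polish tin, 72 mm wide, 24 mm high, origin under it
- driver: bystander: screwdriver lying on the bench, about 200 mm long
Things that resemble listed ones, but are neither listed nor needed, are in the scene too. What is shaped like the heel but blue is not meant. Of the things that look like the plate, take the one that is farthest from the robot's base at the start.

How it is judged:
By the outcome, as a careful person would: the job done as asked, in the order asked, and still so for the second after the job is handed in, while the arm keeps its last pose, push and grip.
It also fails if it takes over 51 s, if anything falls off the work surface, if the arm or the gripper's body presses on something with over 40 N, if the wrist force passes 120 N, or if a joint passes its speed limit or range.

### The arm

A 6-joint arm with a two-finger parallel gripper is mounted at the origin on the work surface. World frame = base frame: x ahead of the robot, y to its left, z up, the work surface at z = 0. Lengths are in m, angles in rad, forces in N, time in s.
With the tool pointing down it reaches from about 0.35 to 0.775 m from the base axis. Payload 5.5 kg.
Tool frame: the origin (TCP) lies at the very end of the fingers, on their centre line; the grasp point (between the pads) lies 19 mm behind it; x points along the fingers, y is the direction in which the jaws open and shut, and the axes are right-handed (so a half turn about x gives the same grasp; the last joint's range is limited). The gripper opens to 85 mm and grips with 20 to 120 N. Pads are 22 mm wide; open, the fingers measure 114 mm over their backs; the gripper's body (76 mm by 85 mm) begins 54 mm behind the grasp point. The pads swing forward as they close: fully open they stand 13 mm farther back than shut.
Start: joints at [-1.355, 0.313, 0.046, 1.304, 0, 1.431], TCP at [0.2, -0.539, 0.231] pointing down, gripper open.
Joint ranges: [-2.76, 2.76], [-0.86, 1.69], [-1.03, 1.26], [-2.2, 2.34], [-1.47, 1.5], [-3.14, 3.14]. Speed limits (rad/s): [2.57, 2.57, 3.14, 3.14, 3.14, 3.14].

### API

Orientations are given as a unit quaternion [x, y, z, w].
In Python, from cell import bot gives the robot as it stands.
- The arm moves only by the tool play_rows, never from a script. Its argument "motion" is a list of rows, each an object with "gripper": the gripper command: -1 is fully open, 1 is shut, values between are in proportion; "xyz": the shift along the tool's x, y, z in m, a list of three; "yaw": the turn about the tool's x in rad. A call has 1 to 12 rows; each row is the pose to reach, as a shift and turn from the pose commanded when the call began, along the tool's axes at that moment; what a row does not reach only later rows make up. A row lasts 1/8 s, in which the tool goes at most 62.5 mm and 10.7 degrees, less where a joint would pass 70% of its speed; a pose out of reach is approached as far as the arm can. A call with a gripper value outside its range is refused whole. The fingers move at their own pace and stop on an object; the grip force is fixed at half the most. Time passes only in rows, so rows that repeat a pose let the fingers close. It gives the time, the measured TCP pose, the force and the opening at its end, in the units of the state.
- bot.state(): the state, without advancing time (a new reading comes with each control period).
- bot.snapshot(name): name is "side" or "top" or "wrist"; returns the picture (480x640x3 uint8, red, green, blue); there is no depth.
- bot.camera_info(name): a dict with "vfov" (degrees; the focal length in pixels is half the picture's height over the tangent of half this angle, whatever the lens; pixels are square), "cx", "cy" (the principal point, pixels), "rvec" (rotation vector, rad) and "tvec" (3), from world to camera coordinates, as OpenCV has them; the wrist camera has in their place "hand_eye" (4x4, takes a point from camera to tool coordinates, whose origin is the TCP and whose axes are the tool frame's). Camera axes: x right, y down, z forward; pixel columns grow to the right and rows downward; lengths in m; the calibration is good to about 2 mm. A picture is of the moment at which its call begins: read the wrist's pose just before it. camera_info takes no time and is no camera call.
- bot.sign_off(): hands the job in, once; it reports no verdict.
The state is a dict: "t": time; "qpos": joint angles; "joint_velocities": joint speeds; "effort": joint torques, N m; "eef_pos": TCP position; "ee_rot": TCP orientation; "force": force on the tool from outside, world axes, zero at the start; "ft_torque": the same for the moment, N m; "width": opening from 0.0 (shut) to 1.0 (fully open).
Only numpy, scipy, OpenCV 4.12 (cv2) and the standard library are available. Lean on these libraries where they do the work, as an engineer would, in place of code of your own. Each camera call takes 0.05 s, during which the arm holds its last target.

## Working session

There is one attempt and no reset: what is moved stays moved. The work goes in short steps, Python scripts to look and compute and a tool call to move; the robot and the scene stay as the last step left them, time stands still between calls to the robot, and variables do not carry over. Pictures are saved under pics/ and viewed, and the job is handed in when it is done.

Besides the shell and the picture viewer there is one more tool, called after "Emit:" in YAML: its name, and indented under it one key for each argument. play_rows: Moves the arm, as the interface text tells. Its arguments: {"type":"object","properties":{"motion":{"type":"array","items":{"type":"object","properties":{"gripper":{"type":"number"},"xyz":{"type":"array","items":{"type":"number"}},"yaw":{"type":"number"}}}}},"required":["motion"]}

```bash
ls; mkdir -p pics
python3 - <<'E'
from cell import bot
import cv2,json
print(bot.state())
for n in ("side","top","wrist"):
    print(n,bot.camera_info(n))
    im=bot.snapshot(n); cv2.imwrite(f"pics/{n}0.png",im[:,:,::-1])
E
```

```text
pics
{'t': 0.0, 'qpos': array([-1.35458851e+00,  3.13985205e-01,  4.49616338e-02,  1.30357723e+00,
        4.99230987e-07,  1.43119053e+00]), 'joint_velocities': array([ 0.00028465,  0.00021519, -0.00071532, -0.00113267, -0.00052073,
        0.00114625]), 'effort': array([ 4.32401539e-04, -4.80624533e+01,  2.98533279e+01,  1.92761229e-02,
       -1.54839768e-04, -5.78972475e-06]), 'eef_pos': array([ 0.20018066, -0.53848583,  0.23041041]), 'ee_rot': array([-0.69592147, -0.12577402,  0.69596998, -0.12449898]), 'force': array([ 0.55253806,  1.08230345, -0.43250946]), 'ft_torque': array([-0.0028672 , -0.00145693,  0.01028855]), 'width': 1.0017929490779451}
side {'vfov': 46.798138355938185, 'cx': 320.459879187941, 'cy': 239.00103390602317, 'rvec': array([ 0.30627183, -2.8699954 ,  1.08711594]), 'tvec': array([0.48955985, 0.17944755, 1.28474476])}
top {'vfov': 45.460423611959754, 'cx': 320.56816763888264, 'cy': 227.9539539118167, 'rvec': array([ 2.16011012, -2.192558  ,  0.09608733]), 'tvec': array([0.0481638 , 0.52087847, 1.34502959])}
wrist {'vfov': 58.02111102072853, 'cx': 314.1243581341721, 'cy': 241.38057520162053, 'hand_eye': array([[-1.38166812e-04, -2.65596638e-01,  9.64084232e-01,
        -1.41498709e-01],
       [ 9.99999800e-01,  5.58828778e-04,  2.97266379e-04,
        -4.72940530e-04],
       [-6.17710964e-04,  9.64084080e-01,  2.65596508e-01,
        -6.70201147e-02],
       [ 0.00000000e+00,  0.00000000e+00,  0.00000000e+00,
         1.00000000e+00]])}
```

View pics/top0.png

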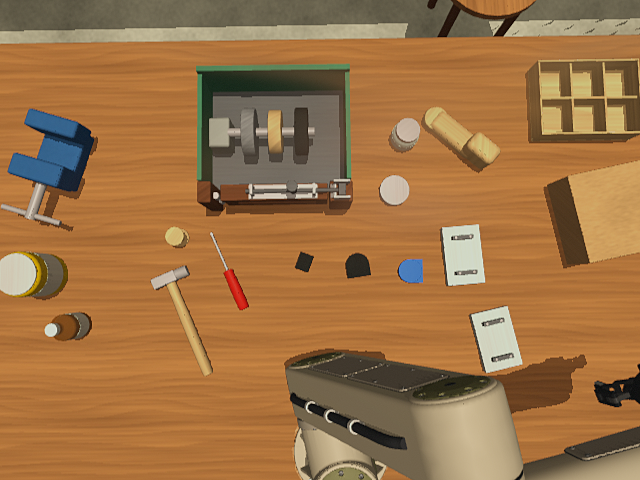

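View pics/side0.png

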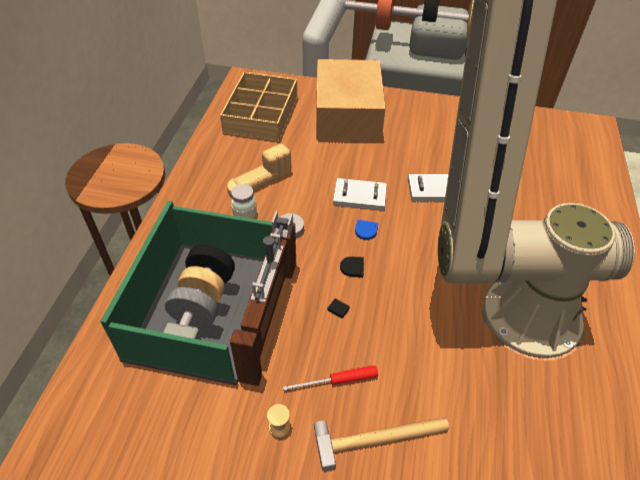

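View pics/wrist0.png

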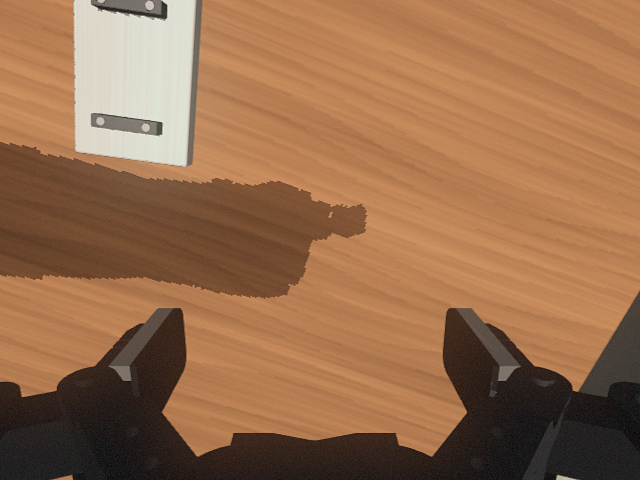

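```bash
cat > h.py <<'E'
import numpy as np, cv2
from scipy.spatial.transform import Rotation as R
def K(ci): 
    f=240/np.tan(np.radians(ci['vfov'])/2); return np.array([[f,0,ci['cx']],[0,f,ci['cy']],[0,0,1]])
def ext(ci,st=None):
    "R,t world->cam"
    if 'rvec' in ci: return cv2.Rodrigues(ci['rvec'])[0], np.array(ci['tvec'])
    T=np.eye(4); T[:3,:3]=R.from_quat(st['ee_rot']).as_matrix(); T[:3,3]=st['eef_pos']
    M=np.linalg.inv(T@ci['hand_eye']); return M[:3,:3],M[:3,3]
class Cam:
    def __init__(s,ci,st=None): s.K=K(ci); s.R,s.t=ext(ci,st)
    def proj(s,P): 
        q=s.K@(s.R@np.asarray(P,float)+s.t); return q[:2]/q[2]
    def c(s): return -s.R.T@s.t
    def ray(s,uv): 
        d=s.R.T@np.linalg.inv(s.K)@np.array([uv[0],uv[1],1.]); return d/np.linalg.norm(d)
    def plane(s,uv,z):
        d=s.ray(uv); c=s.c(); return c+d*(z-c[2])/d[2]
    def P(s): return s.K@np.c_[s.R,s.t]
def tri(ca,ua,cb,ub):
    X=cv2.triangulatePoints(ca.P(),cb.P(),np.array(ua,float).reshape(2,1),np.array(ub,float).reshape(2,1)).ravel()
    X=X[:3]/X[3]; return X, np.linalg.norm(ca.proj(X)-ua), np.linalg.norm(cb.proj(X)-ub)
E
python3 - <<'E'
from cell import bot
from h import *
for n,boxes in (('top',{'all':(340,225,490,375)}),('side',{'all':(300,160,450,330)}),):
    im=cv2.imread(f'pics/{n}0.png'); x0,y0,x1,y1=boxes['all']
    cv2.imwrite(f'pics/{n}0_crop.png',cv2.resize(im[y0:y1,x0:x1] if n=='side' else im[220:380,290:530],None,fx=3.3,fy=3.3,interpolation=cv2.INTER_CUBIC))
    cv2.imwrite(f'pics/{n}0_gate.png',cv2.resize(im[165:220,190:390] if n=='top' else im[200:400,220:320],None,fx=4 if n=='top' else 3,fy=4 if n=='top' else 3,interpolation=cv2.INTER_CUBIC))
st=bot.state()
T=Cam(bot.camera_info('top'));S=Cam(bot.camera_info('side'))
print(T.c(),S.c())
for uv,z in (((358,265),.012),((411,270),.012),((463,255),.02),((496,338),.02),((304,261),.012)): print(uv,T.plane(uv,z))
E
```

```text
[0.40115743 0.04146439 1.3856739 ] [0.35022019 0.80369758 1.07417662]
(358, 265) [ 0.43216974 -0.04786947  0.012     ]
(411, 270) [ 0.41834839 -0.17435062  0.012     ]
(463, 255) [ 0.45204274 -0.29800453  0.02      ]
(496, 338) [ 0.25574128 -0.36845209  0.02      ]
(304, 261) [0.44365706 0.08124275 0.012     ]
```

View pics/top0_crop.png

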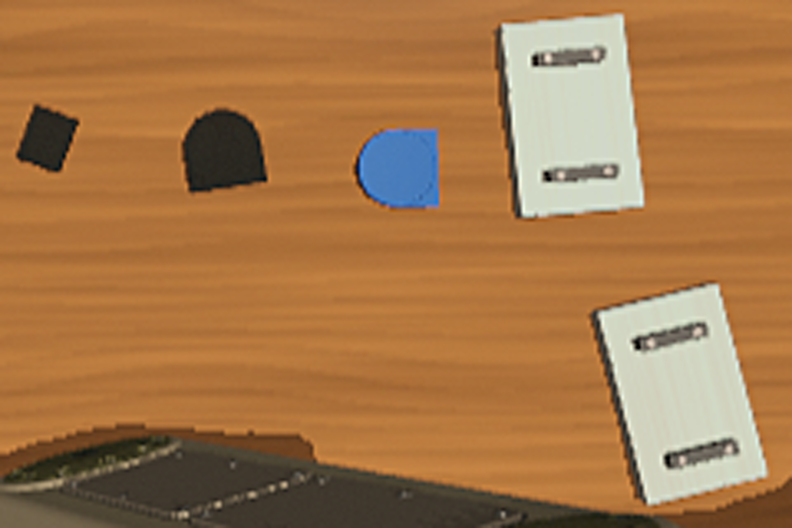

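View pics/top0_gate.png

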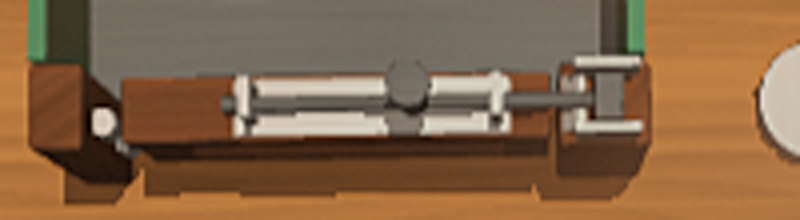

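View pics/side0_gate.png

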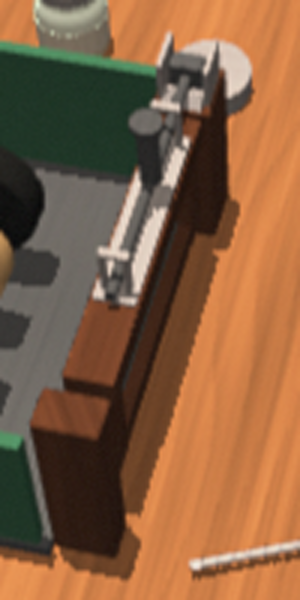

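View pics/side0_crop.png

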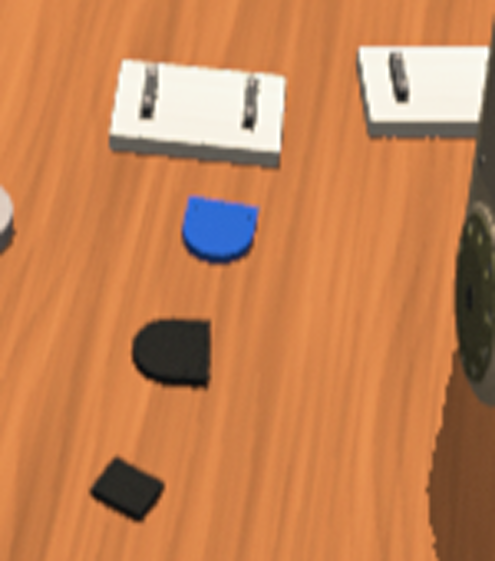

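Run:
```python
from cell import bot
from h import *
T=Cam(bot.camera_info('top'));S=Cam(bot.camera_info('side'))
def poly(im,mask,n,eps):
    cs,_=cv2.findContours(mask,cv2.RETR_EXTERNAL,cv2.CHAIN_APPROX_NONE); c=max(cs,key=cv2.contourArea)
    return c, cv2.approxPolyDP(c,eps,True).reshape(-1,2)
t=cv2.imread('pics/top0.png'); s=cv2.imread('pics/side0.png')
def roi(im,x0,y0,x1,y1,f):
    m=np.zeros(im.shape[:2],np.uint8); m[y0:y1,x0:x1]=f(im[y0:y1,x0:x1])*255; return m
dark=lambda a:(a.max(2)<60).astype(np.uint8)
light=lambda a:(a.min(2)>160).astype(np.uint8)
for nm,im,box,f in (('T heel',t,(335,245,380,285),dark),('S heel',s,(330,250,375,285),dark),('T plate',t,(435,215,492,292),light),('S plate',s,(325,170,395,215),light)):
    c,p=poly(im,roi(im,*box,f),4,3); print(nm,cv2.contourArea(c),p.tolist(), cv2.minAreaRect(c))
    cam=T if nm[0]=='T' else S; z=.012 if 'heel' in nm else .02
    print(np.array([cam.plane(q,z)[:2] for q in p]).round(4).tolist())
```

```text
T heel 434.0 [[349, 256], [348, 277], [370, 274], [363, 255]] ((356.9864807128906, 264.9189453125), (22.522661209106445, 23.015859603881836), 80.53767395019531)
[[0.454, -0.0267], [0.4039, -0.0234], [0.4103, -0.0761], [0.4559, -0.0603]]
S heel 347.0 [[341, 262], [345, 274], [362, 276], [362, 258]] ((351.5, 266.5), (19.0, 21.0), 90.0)
[[0.4599, -0.0535], [0.4437, -0.0189], [0.4025, -0.0218], [0.4113, -0.0775]]
T plate 2076.0 [[477, 224], [442, 227], [449, 285], [484, 282]] ((463.0060729980469, 254.55487060546875), (59.41217041015625, 36.99456787109375), 83.6598129272461)
[[0.5257, -0.3342], [0.5198, -0.2502], [0.3814, -0.2622], [0.3873, -0.3455]]
S plate 1103.0 [[337, 178], [334, 200], [384, 205], [385, 183]] ((359.59405517578125, 191.55941772460938), (51.443424224853516, 23.28386878967285), 5.710593223571777)
[[0.525, -0.3431], [0.5166, -0.255], [0.3819, -0.266], [0.3905, -0.3528]]
```

```bash
cat >> h.py <<'E'
def go(st,P,ya=None):
    "shift in tool axes & yaw to bring TCP to P, tool y axis at world angle ya (mod pi)"
    M=R.from_quat(st['ee_rot']).as_matrix()
    d=M.T@(np.array(P)-st['eef_pos'])
    a=np.arctan2(M[1,1],M[0,1]); w=0
    if ya is not None:
        w=-((ya-a+np.pi/2)%np.pi-np.pi/2)
    print('shift',d.round(4),'yaw',round(w,4),'tool y ang',round(a,4),'x',M[:,0].round(4),'q6',st['qpos'][5].round(3))
    return d,w
E
python3 - <<'E'
from cell import bot
from h import *
st=bot.state()
print(R.from_quat(st['ee_rot']).as_matrix().round(3))
go(st,[.436,-.046,.15],np.pi/2+.12)
E
```

```text
[[-0.     0.348 -0.937]
 [ 0.001 -0.937 -0.348]
 [-1.    -0.001 -0.   ]]
shift [ 0.0812 -0.3795 -0.3926] yaw 0.2358 tool y ang -1.215 x [-3.0e-04  1.4e-03 -1.0e+00] q6 1.431
```

Emit:
play_rows:
  motion:
    - {"gripper": -1, "xyz": [0.004, -0.019, -0.0196], "yaw": 0.01}
    - {"gripper": -1, "xyz": [0.012, -0.057, -0.059], "yaw": 0.04}
    - {"gripper": -1, "xyz": [0.02, -0.097, -0.1], "yaw": 0.06}
    - {"gripper": -1, "xyz": [0.03, -0.138, -0.143], "yaw": 0.09}
    - {"gripper": -1, "xyz": [0.04, -0.179, -0.185], "yaw": 0.11}
    - {"gripper": -1, "xyz": [0.048, -0.22, -0.228], "yaw": 0.14}
    - {"gripper": -1, "xyz": [0.057, -0.261, -0.27], "yaw": 0.16}
    - {"gripper": -1, "xyz": [0.066, -0.302, -0.312], "yaw": 0.19}
    - {"gripper": -1, "xyz": [0.073, -0.34, -0.352], "yaw": 0.21}
    - {"gripper": -1, "xyz": [0.079, -0.366, -0.379], "yaw": 0.23}
    - {"gripper": -1, "xyz": [0.081, -0.3795, -0.3926], "yaw": 0.236}
    - {"gripper": -1, "xyz": [0.081, -0.3795, -0.3926], "yaw": 0.236}

```text
t: 1.65
eef_pos: [0.4361, -0.0454, 0.1499]
ee_rot: [-0.705, -0.043, 0.706, -0.043]
force: [-0.2, -0.4, -0.1]
width: 1.001
```

```bash
cat >> h.py <<'E'
def shot(name,cam='wrist'):
    from cell import bot
    import pickle
    st=bot.state(); im=bot.snapshot(cam)[:,:,::-1].copy(); cv2.imwrite(f'pics/{name}.png',im)
    pickle.dump((st,bot.camera_info(cam)),open(f'pics/{name}.pkl','wb'))
    return st,im,Cam(bot.camera_info(cam),st)
def load(name):
    import pickle
    st,ci=pickle.load(open(f'pics/{name}.pkl','rb')); return st,cv2.imread(f'pics/{name}.png'),Cam(ci,st)
E
python3 - <<'E'
from h import *
st,im,c=shot('w1'); print(st['t'],st['eef_pos'],st['joint_velocities'].round(3),st['force'],st['qpos'])
E
```

```text
1.65 [ 0.43605348 -0.04541159  0.14989942] [-0.04  -0.008 -0.003  0.007 -0.011 -0.018] [-0.21282046 -0.35202295 -0.07612238] [-2.87184922e-01  9.62988167e-02 -4.32795847e-01  1.04253430e+00
 -1.26764850e-04  2.73161752e+00]
```

View pics/w1.png

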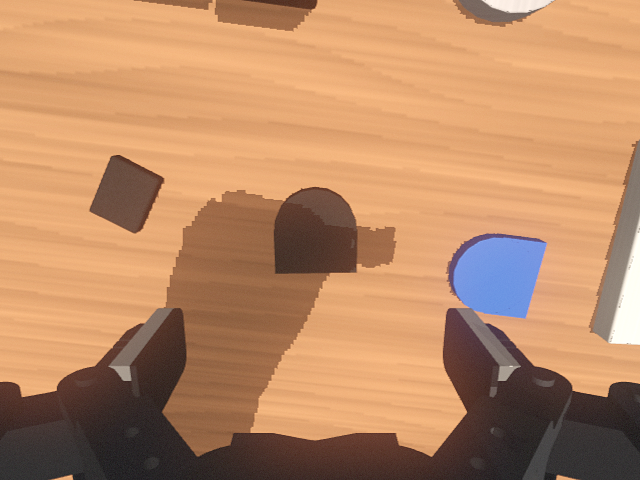

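```bash
cat > heel.py <<'E'
from h import *
def heelfit(name,box,thr=75,z=.012):
    st,im,c=load(name); x0,y0,x1,y1=box
    m=np.zeros(im.shape[:2],np.uint8); a=im[y0:y1,x0:x1]; m[y0:y1,x0:x1]=(a.max(2)<thr)*255
    m=cv2.morphologyEx(m,cv2.MORPH_OPEN,np.ones((3,3)))
    cs,_=cv2.findContours(m,cv2.RETR_EXTERNAL,cv2.CHAIN_APPROX_NONE); k=max(cs,key=cv2.contourArea).reshape(-1,2)
    print(name,cv2.contourArea(k.reshape(-1,1,2)),k.min(0),k.max(0))
    return k,c,im
E
python3 - <<'E'
from heel import *
st,im,c=load('w1')
cv2.imwrite('pics/w1h.png',cv2.resize(im[170:290,255:405],None,fx=5,fy=5,interpolation=cv2.INTER_NEAREST))
for r in (200,240,262): print(r,[im[r,x].tolist() for x in range(268,284,2)], [im[r,x].tolist() for x in range(350,364,2)])
print([im[y,300].tolist() for y in range(182,198,2)],[im[y,300].tolist() for y in range(266,278,2)])
E
```

```text
200 [[79, 114, 170], [80, 116, 171], [78, 115, 169], [74, 110, 163], [72, 106, 161], [71, 108, 162], [71, 109, 162], [94, 141, 200]] [[118, 170, 233], [119, 170, 233], [116, 170, 232], [119, 171, 232], [117, 170, 232], [117, 170, 232], [120, 171, 232]]
240 [[69, 101, 152], [67, 101, 151], [77, 110, 156], [44, 57, 81], [43, 54, 77], [44, 51, 76], [42, 51, 72], [39, 52, 73]] [[46, 61, 92], [62, 78, 106], [59, 74, 102], [48, 65, 103], [66, 102, 154], [68, 104, 155], [67, 101, 155]]
262 [[69, 99, 148], [69, 100, 149], [67, 99, 149], [62, 92, 135], [40, 51, 66], [48, 54, 76], [33, 47, 67], [38, 50, 71]] [[45, 62, 94], [46, 61, 94], [48, 63, 98], [55, 74, 116], [72, 107, 161], [68, 106, 158], [71, 109, 162]]
[[124, 174, 236], [121, 173, 235], [125, 175, 238], [111, 162, 222], [37, 50, 93], [65, 78, 114], [70, 82, 115], [64, 77, 111]] [[39, 52, 71], [40, 51, 72], [43, 53, 75], [46, 57, 78], [65, 101, 149], [70, 103, 150]]
```

View pics/w1h.png

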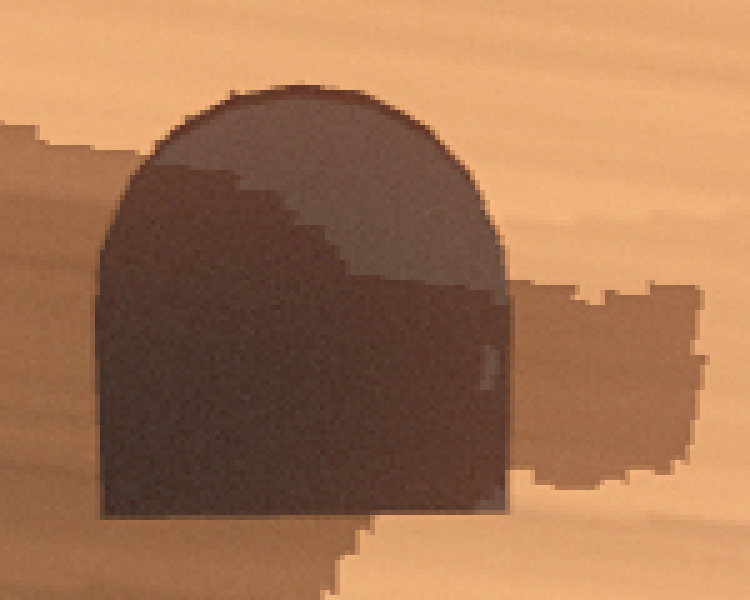

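```bash
cat >> heel.py <<'E'
def sides(name,x0,y0,x1,y1,z=.012,thr=85):
    "D with round up in image: rows y0..y1 contains straight sides; returns corner px and pose"
    st,im,c=load(name)
    m=(cv2.GaussianBlur(im,(3,3),0)[:,:,1]<thr)
    L=[];Rr=[]
    for y in range(y0,y1):
        xs=np.nonzero(m[y,x0:x1])[0]+x0
        L.append((xs[0]-.5,y));Rr.append((xs[-1]+.5,y))
    B=[]
    xm=(L[-1][0]+8,Rr[-1][0]-8)
    for x in range(int(xm[0]),int(xm[1])):
        ys=np.nonzero(m[y0:y1+30,x])[0]+y0; B.append((x,ys[-1]+.5))
    f=lambda p:cv2.fitLine(np.array(p,np.float32),cv2.DIST_HUBER,0,.01,.01).ravel()
    def inter(a,b): 
        A=np.array([[a[0],-b[0]],[a[1],-b[1]]]); s=np.linalg.solve(A,[b[2]-a[2],b[3]-a[3]]); return np.array([a[2]+s[0]*a[0],a[3]+s[0]*a[1]])
    l,r,b=f(L),f(Rr),f(B)
    cl,cr=inter(l,b),inter(r,b)
    return cl,cr,c,l,r
E
python3 - <<'E'
from heel import *
from cell import bot
cl,cr,c,l,r=sides('w1',262,234,375,266)
print(cl,cr)
A=c.plane(cl,.012);B=c.plane(cr,.012); print(A,B,'width',np.linalg.norm(A-B))
e=(A-B)/np.linalg.norm(A-B); print('heel y ang-90',np.arctan2(e[1],e[0])-np.pi/2); ex=np.array([e[1],-e[0],0]); print('origin',(A+B)/2+ex*.029)
for n,q in(('l',l),('r',r)):
    p1=c.plane(q[2:]-q[:2]*15,.012);p2=c.plane(q[2:]+q[:2]*15,.012); d=p1-p2; print(n,np.arctan2(d[1],d[0]))
tip=c.plane((315,190),.012); print('tip at',tip, (tip-(A+B)/2)@ex)
S=Cam(bot.camera_info('side')); 
print(S.proj(A),S.proj(B)); print(tri(c,cl,S,(362.3,276.5)),tri(c,cr,S,(362.5,258)))
E
```

```text
[273.5    274.3024] [356.5    271.0026]
[ 0.39931898 -0.02159309  0.012     ] [ 0.4086684  -0.07757991  0.012     ] width 0.056762104063023705
heel y ang-90 0.1654663663003304
origin [ 0.4325976  -0.04480984  0.012     ]
l 0.09841327130242886
r 0.14948104609086243
tip at [ 0.46029449 -0.04260287  0.012     ] 0.056682113573635666
[363.28492652 276.29624393] [363.05205379 258.14690211]
(array([ 0.40078521, -0.02097754,  0.01210724]), np.float64(2.177860870261259), np.float64(0.3748376804388215)) (array([ 0.40969053, -0.07706498,  0.01319353]), np.float64(0.9846527423672063), np.float64(0.16474297027142534))
```

```bash
sed -i 's/y0:y1+30,x\])\[0\]+y0; B.append((x,ys\[-1\]+.5))/y0:y1+30,x])[0]; k=np.nonzero(~m[y0:y1+30,x])[0][0]; B.append((x,y0+k-.5))/' heel.py
cat > m1.py <<'E'
from heel import *
from cell import bot
for thr in (75,80,85):
    cl,cr,c,l,r=sides('w1',265,244,368,268,thr=thr)
    A=c.plane(cl,.012);B=c.plane(cr,.012); e=(A-B)/np.linalg.norm(A-B); ex=np.array([e[1],-e[0],0])
    aa=[]
    for n,q in(('l',l),('r',r)):
        p1=c.plane(q[2:]-q[:2]*15*np.sign(q[1]),.012);p2=c.plane(q[2:]+q[:2]*15*np.sign(q[1]),.012); d=p1-p2; aa.append(np.arctan2(d[1],d[0]))
    print(thr,cl,cr,'width',np.linalg.norm(A-B),'yaw',np.arctan2(e[1],e[0])-np.pi/2,'orig',(A+B)/2+ex*.029,aa)
E
python3 m1.py
```

```text
75 [274.85605 273.35858] [355.06662 271.18225] width 0.054815296231861904 yaw 0.15211176976826923 orig [ 0.43293185 -0.04514276  0.012     ] [np.float64(0.12605871557529666), np.float64(0.09107951328334778)]
80 [275.1493  274.16342] [355.8244  271.00632] width 0.05516753736975753 yaw 0.16480653639792497 orig [ 0.4326906  -0.04515489  0.012     ] [np.float64(0.1551365434468883), np.float64(0.11981736263684332)]
85 [273.9038  274.29135] [355.97183 270.96732] width 0.056125844949599595 yaw 0.16625476723045307 orig [ 0.43260521 -0.04474318  0.012     ] [np.float64(0.11375234630859658), np.float64(0.12699544941029683)]
```

Run:
```python
from heel import *
st,im,c=load('w1')
g=im[:,:,1].astype(float)
def edge(sl): # subpixel 50% crossing by gradient centroid
    d=np.abs(np.diff(sl)); k=d.argmax(); w=d[max(0,k-2):k+3]; return (np.arange(max(0,k-2),max(0,k-2)+len(w))*w).sum()/w.sum()+.5
B=[(x,264+edge(g[264:282,x])) for x in range(282,350)]
L=[(266+edge(g[y,266:284]),y) for y in range(226,268)]
Rr=[(348+edge(g[y,348:366]),y) for y in range(236,268)]
f=lambda p:cv2.fitLine(np.array(p,np.float32),cv2.DIST_HUBER,0,.01,.01).ravel()
out=[]
for n,p in(('B',B),('L',L),('R',Rr)):
    q=f(p); a=c.plane(q[2:]-q[:2]*20,.012);b=c.plane(q[2:]+q[:2]*20,.012); d=b-a
    res=np.abs(np.cross(np.array(p)-q[2:],q[:2])); print(n,q,np.median(res),res.max(),'ang',np.arctan2(d[1],d[0])); out.append(q)
print(np.array(B)[::6].round(1).tolist())
def inter(a,b): 
    A=np.array([[a[0],-b[0]],[a[1],-b[1]]]); s=np.linalg.solve(A,[b[2]-a[2],b[3]-a[3]]); return np.array([a[2]+s[0]*a[0],a[3]+s[0]*a[1]])
A_,B_=inter(out[1],out[0]),inter(out[2],out[0]);A=c.plane(A_,.012);Bb=c.plane(B_,.012)
print(A_,B_,A,Bb,np.linalg.norm(A-Bb)); yaw=.12
ex=np.array([np.cos(yaw),np.sin(yaw),0]); print((A+Bb)/2+ex*.029)
```

```text
B [ 9.9988240e-01 -1.5337113e-02  3.2000000e+02  2.7258578e+02] 0.10778298190686533 7.8818745483367145 ang -1.43115671423548
L [3.5166476e-02 9.9938148e-01 2.7393008e+02 2.4850000e+02] 0.13303274121612563 0.9989639573433842 ang -3.009156717827505
R [ 2.7870102e-02 -9.9961156e-01  3.5648969e+02  2.5210001e+02] 0.10944037239116453 6.125120661879988 ang 0.12279055529305145
[[282.0, 273.2], [288.0, 273.1], [294.0, 272.6], [300.0, 273.0], [306.0, 273.1], [312.0, 272.6], [318.0, 272.6], [324.0, 280.2], [330.0, 272.4], [336.0, 272.3], [342.0, 272.2], [348.0, 272.4]]
[274.802   273.27908] [355.9339 272.0346] [ 0.40016648 -0.02240346  0.012     ] [ 0.40788347 -0.07730724  0.012     ] 0.055443455033497555
[ 0.43281642 -0.0463837   0.012     ]<stdin>:13: DeprecationWarning: Arrays of 2-dimensional vectors are deprecated. Use arrays of 3-dimensional vectors instead. (deprecated in NumPy 2.0)
```

Run:
```python
from cell import bot
from h import *
st=bot.state()
go(st,[.4249,-.0474,.001],np.pi/2+.132)
T=Cam(bot.camera_info('top')); print('knob cap',T.plane((291.8,185.8),.227))
```

```text
shift [ 0.149  -0.0002  0.011 ] yaw -0.0104 tool y ang -1.4492 x [-7.e-04 -2.e-04 -1.e+00] q6 2.731
knob cap [0.59086997 0.09805358 0.227     ]
```

Emit:
play_rows:
  motion:
    - {"gripper": -1, "xyz": [0.02, 0, 0.005], "yaw": -0.005}
    - {"gripper": -1, "xyz": [0.06, 0, 0.011], "yaw": -0.01}
    - {"gripper": -1, "xyz": [0.1, 0, 0.011], "yaw": -0.01}
    - {"gripper": -1, "xyz": [0.13, 0, 0.011], "yaw": -0.01}
    - {"gripper": -1, "xyz": [0.145, 0, 0.011], "yaw": -0.01}
    - {"gripper": -1, "xyz": [0.149, 0, 0.011], "yaw": -0.01}
    - {"gripper": -0.2, "xyz": [0.149, 0, 0.011], "yaw": -0.01}
    - {"gripper": 0.6, "xyz": [0.149, 0, 0.011], "yaw": -0.01}
    - {"gripper": 1, "xyz": [0.149, 0, 0.011], "yaw": -0.01}
    - {"gripper": 1, "xyz": [0.149, 0, 0.011], "yaw": -0.01}
    - {"gripper": 1, "xyz": [0.149, 0, 0.011], "yaw": -0.01}
    - {"gripper": 1, "xyz": [0.149, 0, 0.011], "yaw": -0.01}

```text
t: 3.2
eef_pos: [0.4259, -0.0484, 0.0026]
ee_rot: [0.706, 0.045, -0.705, 0.046]
force: [-2.4, -1.1, 6.3]
width: 0.634
```

Run:
```python
from h import *
st,im,c=shot('w2'); print(st['t'],st['eef_pos'],st['force'],st['width'])
```

```text
3.2 [ 0.42592599 -0.04839028  0.0026298 ] [-2.43115227 -1.14167048  6.30952274] 0.6335173796766953
```

View pics/w2.png

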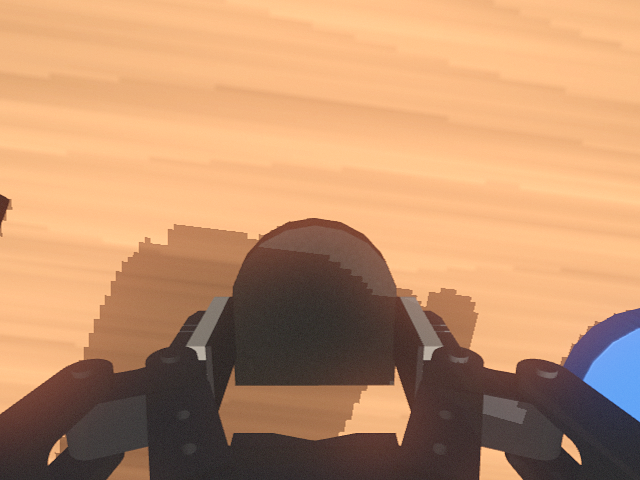

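Run:
```python
from cell import bot
from h import *
st=bot.state()
go(st,[.375,-.28,.17],np.pi/2+.087)
```

```text
shift [-0.1672  0.2233  0.0802] yaw 0.0427 tool y ang -1.4411 x [ 0.0017 -0.0014 -1.    ] q6 2.712
```

Emit:
play_rows:
  motion:
    - {"gripper": 1, "xyz": [-0.008, 0, 0], "yaw": 0}
    - {"gripper": 1, "xyz": [-0.03, 0, 0], "yaw": 0}
    - {"gripper": 1, "xyz": [-0.07, 0, 0], "yaw": 0}
    - {"gripper": 1, "xyz": [-0.105, 0.03, 0.01], "yaw": 0.01}
    - {"gripper": 1, "xyz": [-0.13, 0.07, 0.025], "yaw": 0.015}
    - {"gripper": 1, "xyz": [-0.15, 0.12, 0.043], "yaw": 0.02}
    - {"gripper": 1, "xyz": [-0.16, 0.165, 0.06], "yaw": 0.03}
    - {"gripper": 1, "xyz": [-0.167, 0.2, 0.072], "yaw": 0.04}
    - {"gripper": 1, "xyz": [-0.167, 0.218, 0.079], "yaw": 0.043}
    - {"gripper": 1, "xyz": [-0.167, 0.223, 0.08], "yaw": 0.043}
    - {"gripper": 1, "xyz": [-0.167, 0.223, 0.08], "yaw": 0.043}
    - {"gripper": 1, "xyz": [-0.167, 0.223, 0.08], "yaw": 0.043}

```text
t: 4.75
eef_pos: [0.3748, -0.278, 0.168]
ee_rot: [-0.706, -0.032, 0.707, -0.031]
force: [0.6, 0.1, -0.9]
width: 0.629
```

Run:
```python
from h import *
st,im,c=shot('w3'); print(st['t'],st['eef_pos'],st['joint_velocities'].round(3),st['force'],st['width'])
```

```text
4.75 [ 0.37478643 -0.27798124  0.16800865] [ 0.001 -0.002  0.001 -0.001 -0.002 -0.001] [ 0.62131259  0.07677891 -0.89263372] 0.6291219755207816
```

View pics/w3.png

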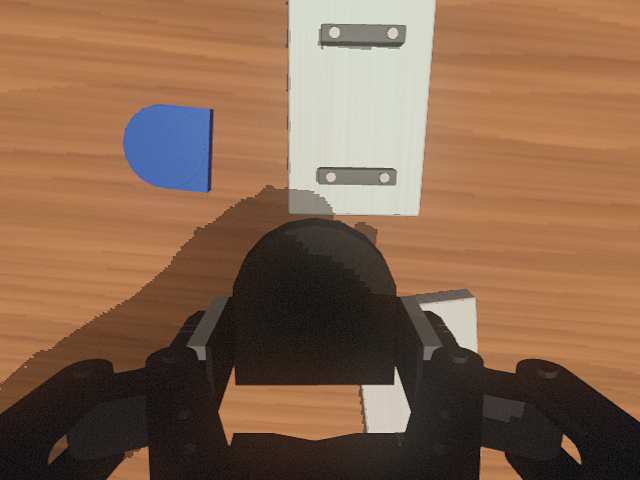

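Emit:
play_rows:
  motion:
    - {"gripper": 1, "xyz": [-0.01, 0.02, 0], "yaw": 0}
    - {"gripper": 1, "xyz": [-0.03, 0.05, 0], "yaw": 0}
    - {"gripper": 1, "xyz": [-0.03, 0.06, 0], "yaw": 0}
    - {"gripper": 1, "xyz": [-0.03, 0.06, 0], "yaw": 0}

```text
t: 5.3
eef_pos: [0.3798, -0.3385, 0.1975]
ee_rot: [-0.706, -0.031, 0.707, -0.03]
force: [-0.4, -0.2, -0.3]
width: 0.624
```

Run:
```python
from h import *
st,im,c=shot('w4'); print(st['t'],st['eef_pos'],st['joint_velocities'].round(3),st['force'],st['width'])
```

```text
5.3 [ 0.37981587 -0.33852661  0.19745956] [ 0.009 -0.008 -0.028  0.01   0.001  0.003] [-0.35494027 -0.15303595 -0.34677026] 0.6240712696866692
```

View pics/w4.png

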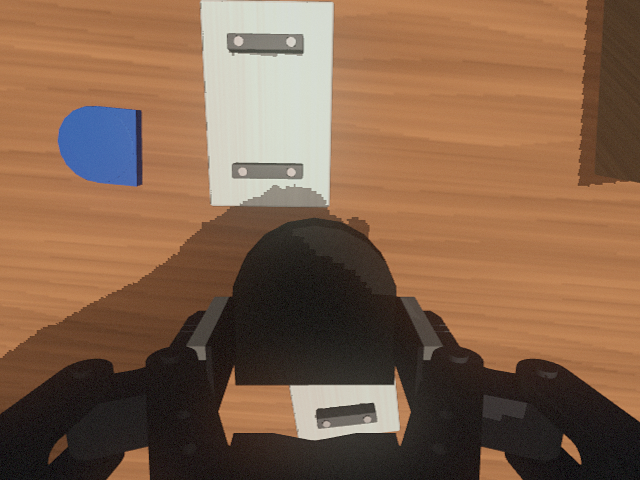

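```bash
cat > plate.py <<'E'
from h import *
def edge(sl,sign): 
    d=sign*np.diff(sl); k=d.argmax(); lo=max(0,k-2); w=np.clip(d[lo:k+3],0,None); return (np.arange(lo,lo+len(w))*w).sum()/w.sum()+.5
f=lambda p:cv2.fitLine(np.array(p,np.float32),cv2.DIST_HUBER,0,.01,.01).ravel()
def inter(a,b): 
    A=np.array([[a[0],-b[0]],[a[1],-b[1]]]); s=np.linalg.solve(A,[b[2]-a[2],b[3]-a[3]]); return np.array([a[2]+s[0]*a[0],a[3]+s[0]*a[1]])
def hline(g,xs,y0,y1,sign): return f([(x,y0+edge(g[y0:y1,x],sign)) for x in xs])
def vline(g,ys,x0,x1,sign): return f([(x0+edge(g[y,x0:x1],sign),y) for y in ys])
E
python3 - <<'E'
from plate import *
np.set_printoptions(suppress=True,precision=4)
st3,im3,c3=load('w3'); st4,im4,c4=load('w4')
g3=cv2.GaussianBlur(im3[:,:,0],(3,3),0).astype(float); g4=cv2.GaussianBlur(im4[:,:,0],(3,3),0).astype(float)
L4=vline(g4,range(10,195),196,219,1);R4=vline(g4,range(10,180),322,342,-1);B4=hline(g4,range(216,262),198,214,-1);T4=hline(g4,range(212,325),0,8,1)
L3=vline(g3,range(10,205),278,298,1);R3=vline(g3,range(10,200),410,442,-1);B3=hline(g3,range(340,412),206,222,-1)
print(L4,R4,B4,T4);print(L3,R3,B3)
bl3,br3,bl4,br4,tl4,tr4=inter(L3,B3),inter(R3,B3),inter(L4,B4),inter(R4,B4),inter(L4,T4),inter(R4,T4)
print(bl3,br3,bl4,br4,tl4,tr4)
print('tri',tri(c3,bl3,c4,bl4),tri(c3,br3,c4,br4))
for z in (.02,):
    P=[c4.plane(q,z) for q in (tl4,tr4,br4,bl4)]; print(np.array(P))
    print('sides',[np.linalg.norm(P[i]-P[(i+1)%4]) for i in range(4)],'centre',np.mean(P,0))
    Q=[c3.plane(q,z) for q in (bl3,br3)]; print('w3',np.array(Q),np.linalg.norm(Q[0]-Q[1]))
    for n,c,l in (('L4',c4,L4),('R4',c4,R4),('L3',c3,L3),('R3',c3,R3)):
        d=c.plane(l[2:]-l[:2]*50*np.sign(l[1]),z)-c.plane(l[2:]+l[:2]*50*np.sign(l[1]),z); print(n,np.arctan2(d[1],d[0]))
    for n,c,l in (('B4',c4,B4),('T4',c4,T4),('B3',c3,B3)):
        d=c.plane(l[2:]-l[:2]*30,z)-c.plane(l[2:]+l[:2]*30,z); print(n,np.arctan2(d[1],d[0])-np.pi/2)
E
```

```text
[  0.0507   0.9987 205.1458 107.7   ] [  0.0221  -0.9998 331.0248  94.5   ] [  0.9999   0.0125 237.6    205.408 ] [  1.       0.0043 269.2      1.3559]
[  0.0001   1.     288.5014 113.2   ] [  0.0794  -0.9968 424.8773 132.3   ] [  0.9998   0.0192 379.6    214.6083]
[288.5105 212.8623] [418.2663 215.3494] [210.093  205.0632] [328.5528 206.5481] [199.727   1.055] [333.0738   1.6326]
tri (array([ 0.3797, -0.2594,  0.0175]), np.float64(0.2559910043438584), np.float64(0.2337186412001089)) (array([ 0.3862, -0.3483,  0.0181]), np.float64(0.06667957425831746), np.float64(0.06087794504485295))
[[ 0.5168 -0.2499  0.02  ]
 [ 0.5242 -0.338   0.02  ]
 [ 0.3867 -0.3482  0.02  ]
 [ 0.38   -0.2599  0.02  ]]
sides [np.float64(0.08841326587901144), np.float64(0.13789898653118543), np.float64(0.08854370019244387), np.float64(0.13715690606160594)] centre [ 0.4519 -0.299   0.02  ]
w3 [[ 0.3804 -0.2595  0.02  ]
 [ 0.3866 -0.3478  0.02  ]] 0.08854132235364098
L4 0.07348085305310026
R4 0.07445611116669228
L3 0.07338328064274238
R3 0.07503642251023768
B4 0.07479434381191541
T4 0.08318888996684137
B3 0.0696525405277939
```

Run:
```python
from plate import *
np.set_printoptions(suppress=True,precision=4)
for n,far,near in (('w3',(322,403,20,30,28,42),(320,394,178,190,172,180)),('w4',(230,301,28,38,36,46),(235,300,172,184,166,174))):
    st,im,c=load(n); g=cv2.GaussianBlur(im[:,:,1],(3,3),0).astype(float)
    F=hline(g,range(far[0]+5,far[1]-5),far[2],far[3],-1); N=hline(g,range(near[0]+5,near[1]-5),near[2],near[3],1)
    FL=vline(g,range(far[4],far[5]),far[0]-10,far[0]+8,-1);FR=vline(g,range(far[4],far[5]),far[1]-8,far[1]+12,1)
    NL=vline(g,range(near[4],near[5]),near[0]-10,near[0]+8,-1);NR=vline(g,range(near[4],near[5]),near[1]-8,near[1]+12,1)
    q=[inter(FL,F),inter(FR,F),inter(NR,N),inter(NL,N)]; print(np.array(q))
    P=np.array([c.plane(x,.034) for x in q]); print(P)
    print([np.linalg.norm(P[i]-P[(i+1)%4]) for i in range(4)],'centre',P.mean(0),'yaw',np.arctan2(*(P[0]+P[1]-P[2]-P[3])[[1,0]]), np.arctan2(*(P[0]-P[1])[[1,0]])-np.pi/2,np.arctan2(*(P[3]-P[2])[[1,0]])-np.pi/2)
    cv2.imwrite(f'pics/{n}s.png',cv2.resize(im[0:220,190:450],None,fx=3,fy=2.7,interpolation=cv2.INTER_NEAREST)[:590])
```

```text
[[318.8906  23.0149]
 [406.1559  24.2344]
 [395.27   185.147 ]
 [315.6618 183.9657]]
[[ 0.4968 -0.2694  0.034 ]
 [ 0.5006 -0.3199  0.034 ]
 [ 0.4074 -0.3265  0.034 ]
 [ 0.4036 -0.2759  0.034 ]]
[np.float64(0.05061340607236402), np.float64(0.0934694879679949), np.float64(0.05074601870883518), np.float64(0.09337477930116996)] centre [ 0.4521 -0.2979  0.034 ] yaw 0.07064953786151223 0.07616728569188935 0.07428651895273042
[[226.0423  32.5132]
 [303.1039  33.6977]
 [302.7787 178.6345]
 [231.5018 178.1315]]
[[ 0.4969 -0.2707  0.034 ]
 [ 0.5006 -0.3203  0.034 ]
 [ 0.4075 -0.3276  0.034 ]
 [ 0.4035 -0.2776  0.034 ]]
[np.float64(0.04971455798055025), np.float64(0.09331517168736438), np.float64(0.050086251288552174), np.float64(0.0936818936259375)] centre [ 0.4521 -0.2991  0.034 ] yaw 0.07610979624144582 0.07306642959132281 0.08041085544513549
```

View pics/w4s.png

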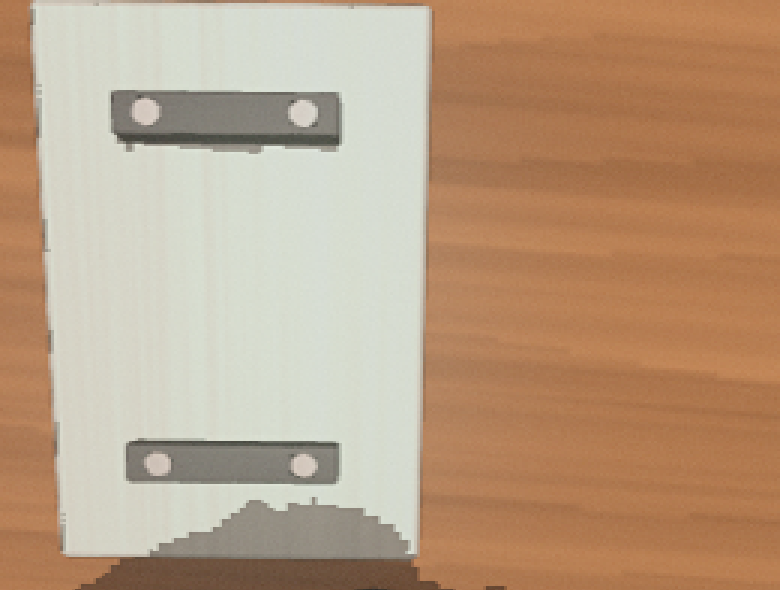

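```bash
python3 - <<'E'
from plate import *
np.set_printoptions(suppress=True,precision=4)
for n in ('w2','w4'):
    st,im,c=load(n); g=cv2.GaussianBlur(im[:,:,1],(3,3),0).astype(float)
    cols=[x for x in list(range(245,287 if n=='w4' else 340))]
    B=hline(g,cols,376,394,1); 
    L=vline(g,range(262,288),224,242,-1)if 1 else 0; Rr=vline(g,range(278,292),388,404,1)
    M=R.from_quat(st['ee_rot']).as_matrix()
    z=st['eef_pos'][2]+.0094
    print(n,B,L,Rr)
    a=c.plane((235,B[3]+(235-B[2])*B[1]/B[0]),z);b=c.plane((394,B[3]+(394-B[2])*B[1]/B[0]),z)
    ta,tb=M.T@(a-st['eef_pos']),M.T@(b-st['eef_pos']); print('tool',ta,tb,np.linalg.norm(a-b),'skew',np.arctan2(tb[2]-ta[2],tb[1]-ta[1]))
    tip=c.plane((314,224),z); print('tip',M.T@(tip-st['eef_pos']))
E
python3 -c "
import cv2; im=cv2.imread('pics/w4.png'); cv2.imwrite('pics/w4h.png',cv2.resize(im[205:400,190:440],None,fx=3,fy=3,interpolation=cv2.INTER_NEAREST)*1)
im=cv2.convertScaleAbs(im,alpha=3); cv2.imwrite('pics/w4h.png',cv2.resize(im[205:400,190:440],None,fx=3,fy=3,interpolation=cv2.INTER_NEAREST))"
```

```text
w2 [  1.      -0.0027 294.7    385.0804] [  0.3546  -0.935  237.1764 273.9   ] [  0.29     0.957  394.5602 283.5   ]
tool [-0.0095 -0.0279  0.0214] [-0.0094  0.0275  0.0213] 0.05539095827758306 skew -0.00249889810239825
tip [-0.0093 -0.0004 -0.0362]
w4 [  1.      -0.0025 263.5    384.8185] [  0.3529  -0.9357 237.563  272.6   ] [  0.269    0.9631 394.5005 283.5   ]
tool [-0.0094 -0.0279  0.0214] [-0.0094  0.0275  0.0212] 0.055396036330014754 skew -0.004129252163499996
tip [-0.0094 -0.0004 -0.0362]
```

View pics/w4h.png

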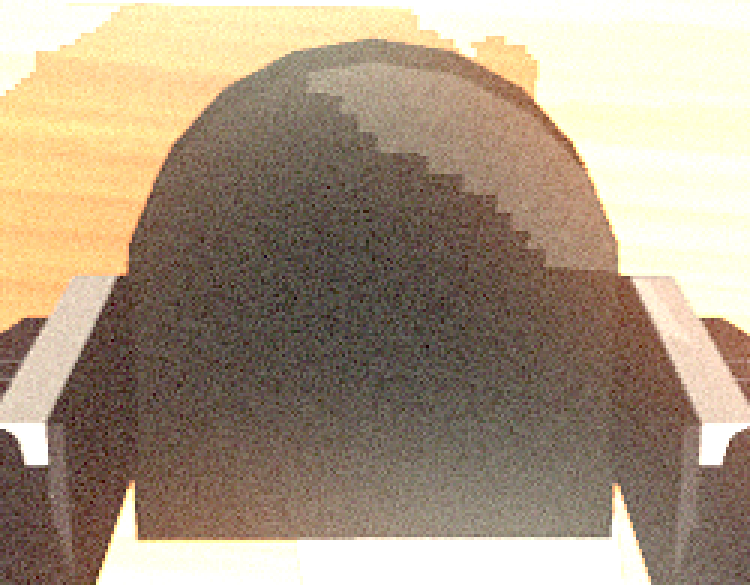

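Run:
```python
from cell import bot
from h import *
st=bot.state()
go(st,[.4446,-.2994,.06],np.pi/2+.0745)
```

```text
shift [ 0.1372 -0.0323 -0.0683] yaw 0.0126 tool y ang -1.4837 x [-0.0012  0.002  -1.    ] q6 2.169
```

Emit:
play_rows:
  motion:
    - {"gripper": 1, "xyz": [0.01, -0.01, -0.02], "yaw": 0.0}
    - {"gripper": 1, "xyz": [0.03, -0.025, -0.05], "yaw": 0.01}
    - {"gripper": 1, "xyz": [0.06, -0.032, -0.068], "yaw": 0.0126}
    - {"gripper": 1, "xyz": [0.1, -0.0323, -0.0683], "yaw": 0.0126}
    - {"gripper": 1, "xyz": [0.13, -0.0323, -0.0683], "yaw": 0.0126}
    - {"gripper": 1, "xyz": [0.137, -0.0323, -0.0683], "yaw": 0.0126}
    - {"gripper": 1, "xyz": [0.137, -0.0323, -0.0683], "yaw": 0.0126}
    - {"gripper": 1, "xyz": [0.137, -0.0323, -0.0683], "yaw": 0.0126}

```text
t: 6.35
eef_pos: [0.4459, -0.3016, 0.0627]
ee_rot: [0.707, 0.026, -0.706, 0.027]
force: [0.1, -0.3, -0.6]
width: 0.634
```

Run:
```python
from h import *
st,im,c=shot('w5'); print(st['t'],st['eef_pos'],st['joint_velocities'].round(3),st['force'],st['width'])
go(st,[.4446,-.2994,.0226],np.pi/2+.0745)
```

```text
6.35 [ 0.44591622 -0.30160064  0.0626854 ] [-0.003 -0.003  0.003 -0.001  0.001 -0.001] [ 0.13562243 -0.26569169 -0.6406289 ] 0.6344483517255132
shift [ 0.0401 -0.0024  0.0012] yaw -0.0002 tool y ang -1.4965 x [ 0.0017 -0.0016 -1.    ] q6 2.324
```

View pics/w5.png

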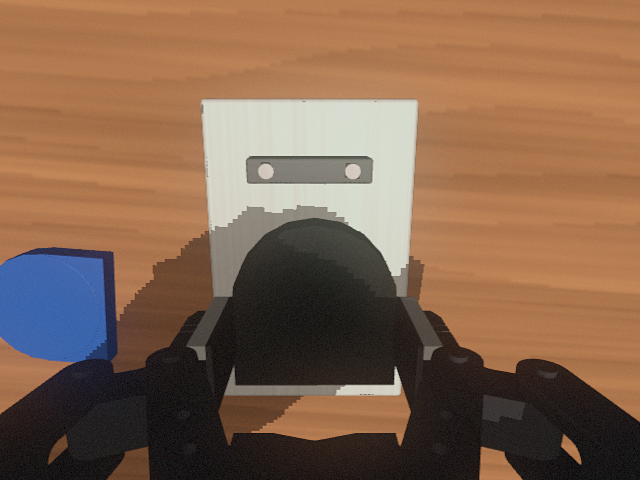

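Run:
```python
from plate import *
from cell import bot
np.set_printoptions(suppress=True,precision=4)
print(bot.state()['eef_pos'],bot.state()['eef_pos'])
st,im,c=load('w5'); g=cv2.GaussianBlur(im[:,:,1],(3,3),0).astype(float)
ci=bot.camera_info('wrist'); H=ci['hand_eye']; Ki=np.linalg.inv(K(ci))
def tp(uv,xd):
    d=H[:3,:3]@Ki@np.array([uv[0],uv[1],1]); o=H[:3,3]; return o+d*(xd-o[0])/d[0]
F=hline(g,range(252,368),150,162,-1); FL=vline(g,range(162,180),238,254,-1); FR=vline(g,range(162,180),365,380,1)
b=cv2.GaussianBlur(im[:,:,0],(3,3),0).astype(float)
T=hline(b,range(212,410),94,106,1); L=vline(b,range(110,200),196,218,1); Rr=vline(b,range(110,230),405,425,-1)
h=st['eef_pos'][2]
A=[tp(q,h-.034) for q in(inter(FL,F),inter(FR,F))]; print('stop',A,np.linalg.norm(A[0]-A[1]),'mid',(A[0]+A[1])/2,'->centre z',(A[0]+A[1])[2]/2+.047)
C=[tp(q,h-.020) for q in(inter(L,T),inter(Rr,T))]; print('plate far',C,np.linalg.norm(C[0]-C[1]),'mid',(C[0]+C[1])/2,'->centre z',(C[0]+C[1])[2]/2+.07)
for n,A in(('stop',A),('plate',C)): d=A[1]-A[0]; print(n,'skew',np.arctan2(d[2],d[1]))
for n,l in(('L',L),('R',Rr)):
    s=np.sign(l[1]); d=tp(l[2:]-s*l[:2]*40,h-.02)-tp(l[2:]+s*l[:2]*40,h-.02); print(n,'skew',np.arctan2(d[1],-d[2]))
```

```text
[ 0.446  -0.3017  0.0628] [ 0.446  -0.3017  0.0628]
stop [array([ 0.0287, -0.0272, -0.0545]), array([ 0.0287,  0.0223, -0.0545])] 0.04949196529684747 mid [ 0.0287 -0.0024 -0.0545] ->centre z -0.007479181734255644
plate far [array([ 0.0427, -0.0464, -0.076 ]), array([ 0.0427,  0.0416, -0.076 ])] 0.08803771393463798 mid [ 0.0427 -0.0024 -0.076 ] ->centre z -0.005969568781562892
stop skew -0.0005456044197832146
plate skew 0.00030531596053560745
L skew 0.0011341488800141694
R skew -0.0005178739236237505
```

Emit:
play_rows:
  motion:
    - {"gripper": 1, "xyz": [0.01, -0.0023, 0.0008], "yaw": 0}
    - {"gripper": 1, "xyz": [0.025, -0.0023, 0.0008], "yaw": 0}
    - {"gripper": 1, "xyz": [0.034, -0.0023, 0.0008], "yaw": 0}
    - {"gripper": 1, "xyz": [0.038, -0.0023, 0.0008], "yaw": 0}
    - {"gripper": 1, "xyz": [0.0395, -0.0023, 0.0008], "yaw": 0}
    - {"gripper": 1, "xyz": [0.0395, -0.0023, 0.0008], "yaw": 0}

```text
t: 7.15
eef_pos: [0.4434, -0.2981, 0.0226]
ee_rot: [-0.706, -0.027, 0.707, -0.026]
force: [-4.3, 3.4, 11.2]
width: 0.632
```

Run:
```python
from h import *
st,im,c=shot('w6'); print(st['t'],st['eef_pos'],st['joint_velocities'].round(3),st['force'],st['width'])
go(st,[.4446,-.2994,.0226],np.pi/2+.0745)
_,s,_=shot('s6','side'); cv2.imwrite('pics/s6c.png',cv2.resize(s[150:230,320:440],None,fx=5,fy=5,interpolation=cv2.INTER_CUBIC))
```

```text
7.15 [ 0.44341329 -0.29812118  0.02262083] [ 0.002 -0.001 -0.002 -0.001 -0.001 -0.001] [-4.30771401  3.40425405 11.2077943 ] 0.6315442911656262
shift [ 0.      0.0014 -0.0011] yaw -0.0002 tool y ang -1.4965 x [-1.3e-03  7.0e-04 -1.0e+00] q6 2.325
```

View pics/s6c.png

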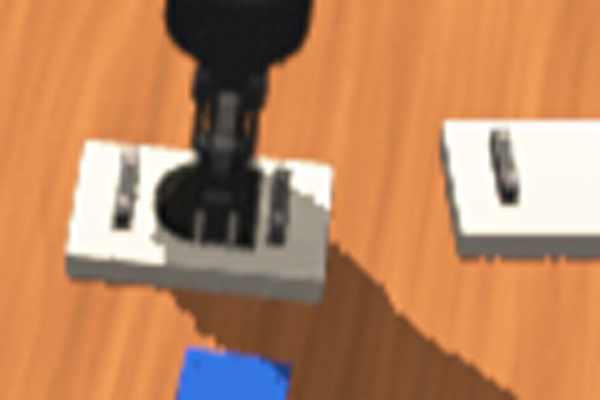

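View pics/w6.png

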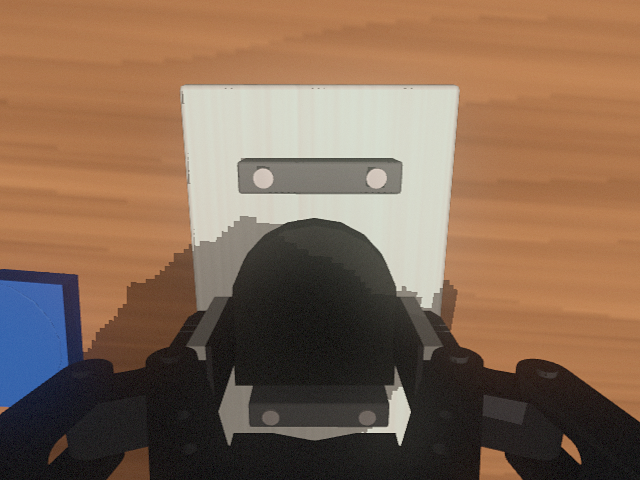

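Emit:
play_rows:
  motion:
    - {"gripper": 1, "xyz": [-0.004, 0, 0], "yaw": 0}
    - {"gripper": 1, "xyz": [-0.004, 0, 0], "yaw": 0}
    - {"gripper": 1, "xyz": [-0.004, 0, 0], "yaw": 0}

```text
t: 7.62
eef_pos: [0.4443, -0.2989, 0.0257]
ee_rot: [0.707, 0.026, -0.707, 0.026]
force: [-0.0, -0.1, -0.8]
width: 0.632
```

```bash
cat > rel.py <<'E'
from plate import *
from cell import bot
import sys
np.set_printoptions(suppress=True,precision=4)
st,im,c=shot(sys.argv[1]); print(st['t'],st['eef_pos'],st['force'],st['width'])
go(st,[.4446,-.2994,.0226],np.pi/2+.0745)
g=cv2.GaussianBlur(im[:,:,1],(3,3),0).astype(float)
ci=bot.camera_info('wrist'); H=ci['hand_eye']; Ki=np.linalg.inv(K(ci))
def tp(uv,xd):
    d=H[:3,:3]@Ki@np.array([uv[0],uv[1],1]); o=H[:3,3]; return o+d*(xd-o[0])/d[0]
h=st['eef_pos'][2]
b=cv2.GaussianBlur(im[:,:,0],(3,3),0).astype(float)
T=hline(b,range(212,430),80,98,1); L=vline(b,range(110,200),176,202,1); Rr=vline(b,range(110,230),438,466,-1)
C=[tp(q,h-.020) for q in(inter(L,T),inter(Rr,T))]; print('plate far',np.linalg.norm(C[0]-C[1]),'mid',(C[0]+C[1])/2,'->centre z',(C[0]+C[1])[2]/2+.07)
F=hline(g,range(252,390),150,170,-1); FL=vline(g,range(168,188),230,246,-1); FR=vline(g,range(168,188),394,410,1)
A=[tp(q,h-.034) for q in(inter(FL,F),inter(FR,F))]; print('stop',np.linalg.norm(A[0]-A[1]),'mid',(A[0]+A[1])/2,'->centre z',(A[0]+A[1])[2]/2+.047)
E
python3 rel.py w7
```

```text
7.625 [ 0.4443 -0.2989  0.0257] [-0.033  -0.0904 -0.7815] 0.6319070274040398
shift [ 0.0031  0.0005 -0.0002] yaw -0.0004 tool y ang -1.4967 x [ 0.0001 -0.0002 -1.    ] q6 2.325
plate far 0.08790036497690273 mid [ 0.0057  0.0004 -0.0775] ->centre z -0.007478696497614387
stop 0.04919574171601922 mid [-0.0083  0.0004 -0.0561] ->centre z -0.009054492416880451
```

Emit:
play_rows:
  motion:
    - {"gripper": 1, "xyz": [0.001, 0.0005, -0.0004], "yaw": 0}
    - {"gripper": 1, "xyz": [0.0024, 0.0005, -0.0004], "yaw": 0}
    - {"gripper": 1, "xyz": [0.0024, 0.0005, -0.0004], "yaw": 0}
    - {"gripper": 0, "xyz": [0.0024, 0.0005, -0.0004], "yaw": 0}
    - {"gripper": -0.7, "xyz": [0.0024, 0.0005, -0.0004], "yaw": 0}
    - {"gripper": -1, "xyz": [0.0024, 0.0005, -0.0004], "yaw": 0}
    - {"gripper": -1, "xyz": [0.0024, 0.0005, -0.0004], "yaw": 0}
    - {"gripper": -1, "xyz": [-0.01, 0.0005, -0.0004], "yaw": 0}
    - {"gripper": -1, "xyz": [-0.05, 0.0005, -0.0004], "yaw": 0}
    - {"gripper": -1, "xyz": [-0.09, 0.0005, -0.0004], "yaw": 0}
    - {"gripper": -1, "xyz": [-0.1, 0.0005, -0.0004], "yaw": 0}
    - {"gripper": -1, "xyz": [-0.1, 0.0005, -0.0004], "yaw": 0}

```text
t: 9.18
eef_pos: [0.4451, -0.2997, 0.1268]
ee_rot: [0.707, 0.026, -0.706, 0.027]
force: [0.3, 0.3, -1.0]
width: 1.001
```

Run:
```python
from h import *
st,im,c=shot('w8'); print(st['t'],st['eef_pos'],st['force'],st['width'])
```

```text
9.175 [ 0.44510652 -0.29965388  0.12683245] [ 0.32257733  0.25431155 -1.0234476 ] 1.000647930591471
```

View pics/w8.png

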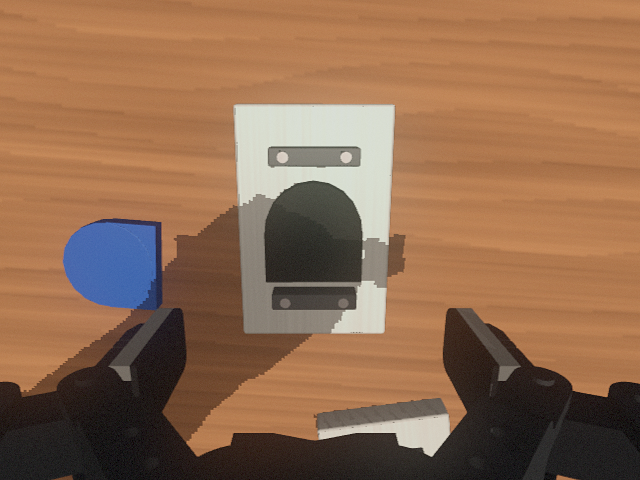

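Run:
```python
from plate import *
from cell import bot
np.set_printoptions(suppress=True,precision=4)
st,im,c=load('w8')
g=cv2.GaussianBlur(im[:,:,1],(3,3),0).astype(float); b=cv2.GaussianBlur(im[:,:,0],(3,3),0).astype(float)
ci=bot.camera_info('wrist'); H=ci['hand_eye']; Ki=np.linalg.inv(K(ci))
def tp(uv,xd):
    d=H[:3,:3]@Ki@np.array([uv[0],uv[1],1]); o=H[:3,3]; return o+d*(xd-o[0])/d[0]
h=st['eef_pos'][2]
T=hline(b,range(245,385),98,112,1);B=hline(b,range(335,380),325,340,-1);L=vline(b,range(115,190),228,246,1);Rr=vline(b,range(115,230),382,400,-1)
P=np.array([tp(inter(x,y),h-.02) for x,y in((L,T),(Rr,T),(Rr,B),(L,B))]); print(P,'centre',P.mean(0))
F=hline(g,range(274,355),140,152,-1);N=hline(g,range(278,350),303,314,1)
f_=tp((314,F[3]),h-.034);n_=tp((314,N[3]),h-.034); print('stops mid z',(f_+n_)[2]/2,'sep(94)',n_[2]-f_[2])
hb=hline(g,range(272,355),274,287,1); hl=vline(g,range(235,275),258,272,-1); hr=vline(g,range(240,275),354,368,1)
bl,br=tp(inter(hl,hb),h-.032),tp(inter(hr,hb),h-.032); print('heel back',bl,br,np.linalg.norm(bl-br),'skew',np.arctan2((br-bl)[2],(br-bl)[1]),'origin z',(bl+br)[2]/2-.029,'y',(bl+br)[1]/2)
for l in(L,Rr,hl,hr):
    s=np.sign(l[1]); z=h-.02 if l is L or l is Rr else h-.032; d=tp(l[2:]-s*l[:2]*20,z)-tp(l[2:]+s*l[:2]*20,z); print('side skew',np.arctan2(d[1],-d[2]))
tip=[ (x,174+edge(g[174:190,x],-1)) for x in range(308,320)]; print(np.median([t[1] for t in tip]),tp((314,np.median([t[1] for t in tip])),h-.02))
```

```text
[[ 0.1068 -0.0447 -0.0765]
 [ 0.1068  0.0436 -0.0765]
 [ 0.1068  0.0437  0.0615]
 [ 0.1068 -0.0445  0.0615]] centre [ 0.1068 -0.0005 -0.0075]
stops mid z -0.007906943199585605 sep(94) 0.09394171799338034
heel back [ 0.0948 -0.0287  0.0226] [0.0948 0.0269 0.0224] 0.05562346524475013 skew -0.004259436836073562 origin z -0.00650725839824794 y -0.0008648861900665186
side skew -0.0017282977881337143
side skew -0.0006731678627323782
side skew -0.0029407439980193707
side skew -0.0072883960561287795
180.46917808219177 [ 0.1068 -0.0004 -0.0347]
```

Run:
```python
from plate import *
from cell import bot
np.set_printoptions(suppress=True,precision=4)
T=Cam(bot.camera_info('top'));S=Cam(bot.camera_info('side'))
# rough px: top: cap, hinge staple bar, keeper; side cap
print('cap top',T.plane((291.8,185.8),.227))
print(tri(T,(291.8,185.3),S,(220+146/3,200+122/3)))
# rod line in top crop (scale4): hinge-end (230,103)->(600,100) z .165
a=T.plane((190+230/4,165+104/4),.165);b=T.plane((190+570/4,165+100/4),.165);print(a,b,np.arctan2(*(a-b)[[1,0]])-np.pi/2)
# back wall of bay top edge
im=cv2.imread('pics/top0.png'); cv2.imwrite('pics/top0_gate2.png',cv2.resize(im[170:216,240:360],None,fx=6.6,fy=6.6,interpolation=cv2.INTER_CUBIC))
im=cv2.imread('pics/side0.png'); cv2.imwrite('pics/side0_gate2.png',cv2.resize(im[205:310,235:305],None,fx=5.5,fy=5.5,interpolation=cv2.INTER_CUBIC))
go(bot.state(),[.50,.09,.30],0)
```

```text
cap top [0.5909 0.0981 0.227 ]
(array([0.5913, 0.0979, 0.2278]), np.float64(0.23500543671136384), np.float64(0.2527697058674001))
[0.5911 0.1965 0.165 ] [0.5906 0.0136 0.165 ] -0.0030886802211367304
shift [-0.1744 -0.3839 -0.0842] yaw -1.4966 tool y ang -1.4966 x [-0.0001 -0.     -1.    ] q6 2.325
```

View pics/top0_gate2.png

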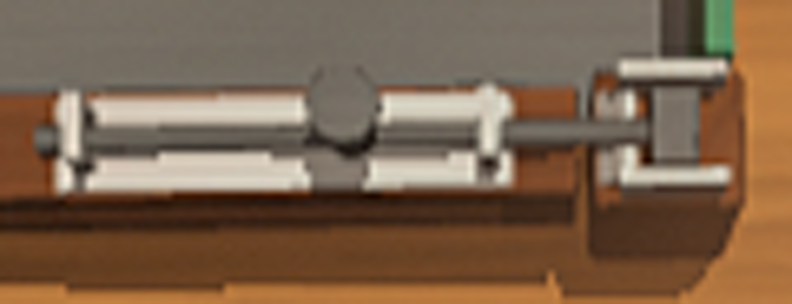

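View pics/side0_gate2.png

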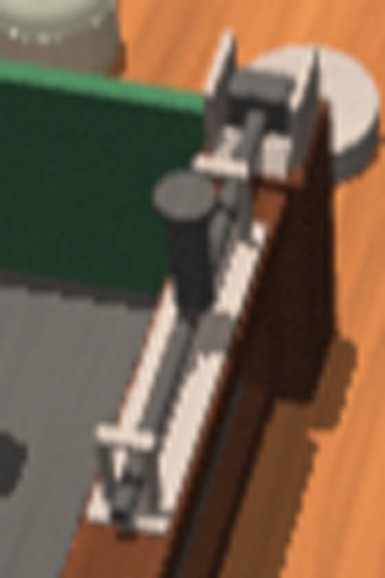

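Run:
```python
from cell import bot
from h import *
go(bot.state(),[.591,.105,.30],0)
T=Cam(bot.camera_info('top'));print('hinge pin?',T.plane((190+103/4,165+122/4),.165),'post',T.plane((210,190),.165))
```

```text
shift [-0.1744 -0.3921 -0.1761] yaw -1.4966 tool y ang -1.4966 x [-1.e-04 -0.e+00 -1.e+00] q6 2.325
hinge pin? [0.58239715 0.26479564 0.165     ] post [0.59452485 0.27718307 0.165     ]
```

Emit:
play_rows:
  motion:
    - {"gripper": -1, "xyz": [-0.03, -0.01, -0.004], "yaw": -0.08}
    - {"gripper": -1, "xyz": [-0.06, -0.04, -0.018], "yaw": -0.23}
    - {"gripper": -1, "xyz": [-0.09, -0.08, -0.036], "yaw": -0.39}
    - {"gripper": -1, "xyz": [-0.115, -0.125, -0.056], "yaw": -0.55}
    - {"gripper": -1, "xyz": [-0.135, -0.17, -0.077], "yaw": -0.71}
    - {"gripper": -1, "xyz": [-0.15, -0.215, -0.097], "yaw": -0.87}
    - {"gripper": -1, "xyz": [-0.16, -0.26, -0.117], "yaw": -1.03}
    - {"gripper": -1, "xyz": [-0.168, -0.305, -0.137], "yaw": -1.19}
    - {"gripper": -1, "xyz": [-0.174, -0.345, -0.155], "yaw": -1.33}
    - {"gripper": -1, "xyz": [-0.174, -0.378, -0.17], "yaw": -1.45}
    - {"gripper": -1, "xyz": [-0.174, -0.392, -0.176], "yaw": -1.4966}
    - {"gripper": -1, "xyz": [-0.174, -0.392, -0.176], "yaw": -1.4966}

```text
t: 10.72
eef_pos: [0.5907, 0.1052, 0.2982]
ee_rot: [-0.499, -0.501, 0.501, -0.5]
force: [0.3, -0.1, -0.0]
width: 0.997
```

Run:
```python
from h import *
st,im,c=shot('w9'); print(st['t'],st['eef_pos'],st['joint_velocities'].round(3),st['force'],st['qpos'].round(3)); go(st,[.591,.098,.30],0)
```

```text
10.725 [0.59074841 0.10515735 0.29819583] [-0.031 -0.02  -0.008  0.005 -0.009  0.007] [ 0.25257009 -0.09536726 -0.01496296] [ 0.043  0.361  0.276  1.488 -0.     1.613]
shift [-0.0018  0.0002  0.0072] yaw 0.0004 tool y ang 0.0004 x [-2.7e-03 -6.0e-04 -1.0e+00] q6 1.613
```

View pics/w9.png

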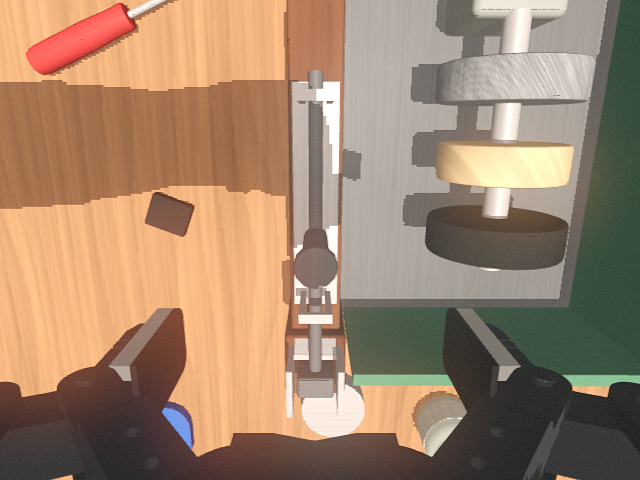

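Run:
```python
from plate import *
from cell import bot
np.set_printoptions(suppress=True,precision=4)
st,im,c=load('w9')
g=cv2.GaussianBlur(im[:,:,1],(3,3),0).astype(float)
cv2.imwrite('pics/w9c.png',cv2.resize(im[60:410,250:390],None,fx=1.7*2.4/2,fy=1.7,interpolation=cv2.INTER_CUBIC))
T=Cam(bot.camera_info('top'))
cap=(316,267); print('cap',c.plane(cap,.227),tri(c,cap,T,(291.8,185.3)))
for y in (82,88,100,150,220): print(y,im[y,284:352:2,:].max(2).tolist() if 0 else im[y,284:350:2,0].tolist())
# rod edges
for nm,ys in(('rod',list(range(110,220))),):
    Lr=vline(g,ys,304,314,-1);Rr=vline(g,ys,318,330,1); 
    for l in(Lr,Rr):
        s=np.sign(l[1]); a=c.plane(l[2:]-s*l[:2]*50,.165);b=c.plane(l[2:]+s*l[:2]*50,.165); print(l,a,b,'yaw',-np.arctan2((a-b)[0],(a-b)[1]))
b_=cv2.GaussianBlur(im[:,:,0],(3,3),0).astype(float)
```

```text
cap [0.5913 0.1003 0.227 ] (array([0.5921, 0.0984, 0.2227]), np.float64(1.7226487306854463), np.float64(0.2530821983068716))
82 [86, 90, 62, 64, 178, 188, 191, 229, 255, 255, 255, 255, 142, 127, 148, 159, 168, 152, 142, 135, 255, 255, 255, 255, 255, 255, 255, 255, 138, 101, 148, 174, 177]
88 [86, 90, 62, 67, 169, 181, 181, 179, 180, 178, 176, 179, 142, 107, 131, 163, 173, 169, 162, 157, 255, 255, 255, 255, 255, 255, 255, 255, 98, 101, 160, 174, 176]
100 [92, 94, 69, 68, 153, 180, 176, 164, 168, 167, 165, 168, 168, 165, 167, 167, 204, 239, 241, 238, 239, 239, 242, 242, 239, 248, 255, 255, 99, 101, 175, 175, 175]
150 [92, 92, 83, 66, 129, 171, 170, 173, 172, 175, 171, 173, 156, 99, 100, 111, 113, 109, 105, 127, 180, 177, 176, 175, 224, 255, 255, 240, 106, 120, 113, 115, 169]
220 [133, 119, 88, 66, 62, 167, 165, 165, 165, 164, 161, 164, 146, 93, 101, 103, 106, 101, 93, 129, 166, 164, 165, 169, 167, 162, 167, 73, 76, 171, 166, 163, 163]
[  0.0041   1.     308.1321 164.5   ] [0.5863 0.1771 0.165 ] [0.5864 0.115  0.165 ] yaw 0.0015088807669576922
[  0.0074  -1.     322.3475 164.5   ] [0.5953 0.1771 0.165 ] [0.5952 0.115  0.165 ] yaw -0.001397880437620825
```

View pics/w9c.png

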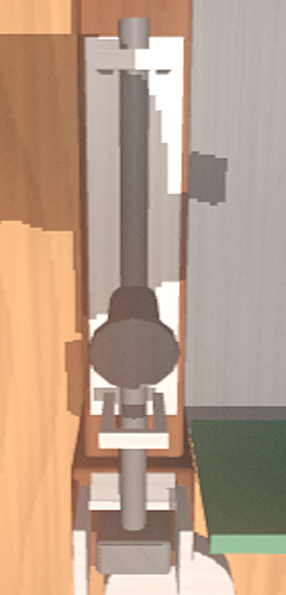

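Emit:
play_rows:
  motion:
    - {"gripper": -1, "xyz": [0.02, 0, 0.0065], "yaw": 0}
    - {"gripper": -1, "xyz": [0.06, 0, 0.0065], "yaw": 0}
    - {"gripper": -1, "xyz": [0.095, 0, 0.0065], "yaw": 0}
    - {"gripper": -1, "xyz": [0.113, 0, 0.0065], "yaw": 0}
    - {"gripper": -1, "xyz": [0.118, 0, 0.0065], "yaw": 0}
    - {"gripper": -1, "xyz": [0.118, 0, 0.0065], "yaw": 0}

```text
t: 11.52
eef_pos: [0.5911, 0.0973, 0.1822]
ee_rot: [-0.5, -0.499, 0.5, -0.5]
force: [0.1, 0.6, -0.1]
width: 0.998
```

Run:
```python
from h import *
st,im,c=shot('w10'); print(st['t'],st['eef_pos'],st['force']); go(st,[.591,.0985,.18],0)
```

```text
11.525 [0.59105508 0.09726251 0.18215172] [ 0.13183791  0.59720204 -0.11570504]
shift [ 0.0022 -0.0001 -0.0012] yaw -0.0017 tool y ang -0.0017 x [ 1.e-04 -3.e-04 -1.e+00] q6 1.602
```

View pics/w10.png

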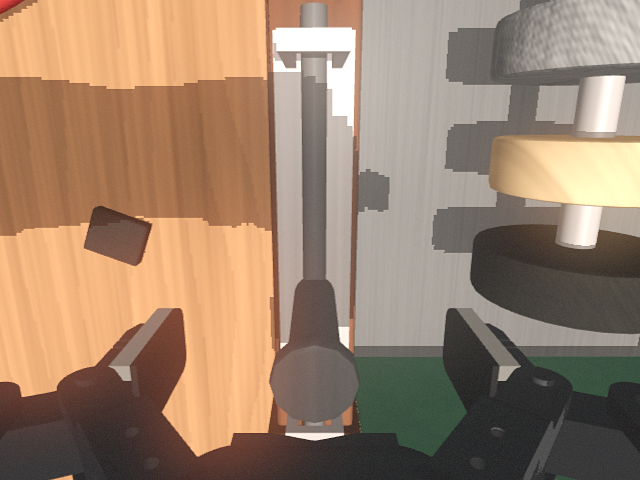

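Run:
```python
from h import *
st,im,c=load('w10')
g=cv2.GaussianBlur(im,(3,3),0)
print(c.plane((314,381),.227),c.plane((270,381),.227),c.plane((358,381),.227),c.plane((314,424),.227),c.plane((314,345),.227))
```

```text
[0.59080529 0.10135549 0.227     ] [0.57961956 0.10136635 0.227     ] [0.60199044 0.10134464 0.227     ] [0.59078997 0.08852434 0.227     ] [0.59081743 0.11151919 0.227     ]
```

Emit:
play_rows:
  motion:
    - {"gripper": -1, "xyz": [0.002, 0, -0.002], "yaw": 0}
    - {"gripper": -0.2, "xyz": [0.002, 0, -0.002], "yaw": 0}
    - {"gripper": 0.4, "xyz": [0.002, 0, -0.002], "yaw": 0}
    - {"gripper": 1, "xyz": [0.002, 0, -0.002], "yaw": 0}
    - {"gripper": 1, "xyz": [0.002, 0, -0.002], "yaw": 0}
    - {"gripper": 1, "xyz": [0.002, 0, -0.002], "yaw": 0}
    - {"gripper": 1, "xyz": [0.002, 0, -0.002], "yaw": 0}
    - {"gripper": 1, "xyz": [0.002, 0, -0.002], "yaw": 0}
    - {"gripper": 1, "xyz": [0.002, 0, -0.002], "yaw": 0}

```text
t: 12.7
eef_pos: [0.5912, 0.1002, 0.1799]
ee_rot: [0.5, 0.5, -0.5, 0.5]
force: [-0.7, 0.0, 2.5]
width: 0.219
```

Run:
```python
from h import *
st,im,c=shot('w11'); print(st['t'],st['eef_pos'],st['force'],st['width']); go(st,[.591,.0985,.18],0)
```

```text
12.7 [0.59115692 0.10024715 0.17991349] [-0.70980823  0.03855997  2.4755765 ] 0.21884448065453688
shift [-0.0001 -0.0002  0.0017] yaw 0.0 tool y ang 0.0 x [ 2.e-04 -0.e+00 -1.e+00] q6 1.605
```

View pics/w11.png

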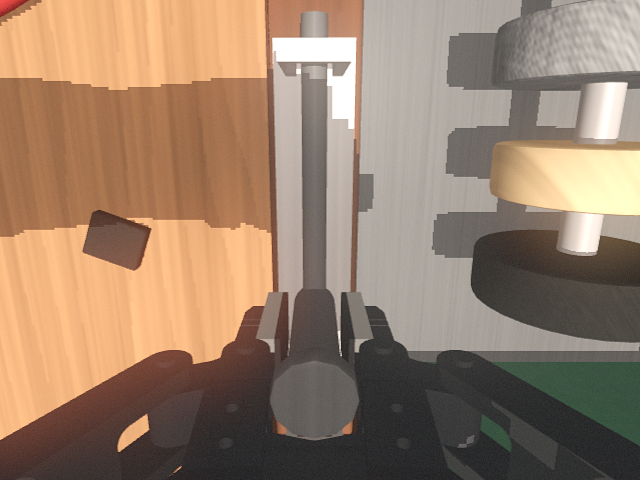

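Emit:
play_rows:
  motion:
    - {"gripper": 1, "xyz": [-0.003, 0, 0], "yaw": 0}
    - {"gripper": 1, "xyz": [-0.007, 0, 0], "yaw": 0}
    - {"gripper": 1, "xyz": [-0.01, 0, 0], "yaw": 0}
    - {"gripper": 1, "xyz": [-0.012, 0, 0], "yaw": 0}
    - {"gripper": 1, "xyz": [-0.012, 0, 0], "yaw": 0}
    - {"gripper": 1, "xyz": [-0.012, 0, 0], "yaw": 0}

```text
t: 13.5
eef_pos: [0.591, 0.1002, 0.1918]
ee_rot: [-0.5, -0.5, 0.5, -0.5]
force: [-0.2, 0.3, -1.9]
width: 0.22
```

Run:
```python
from h import *
st,im,c=shot('w12'); print(st['t'],st['eef_pos'],st['force'],st['width']); go(st,[.591,.0985,.192],0)
_,s,_=shot('s12','side'); cv2.imwrite('pics/s12c.png',cv2.resize(s[180:320,220:320],None,fx=5,fy=4.2,interpolation=cv2.INTER_CUBIC))
```

```text
13.5 [0.59101068 0.10021249 0.19175156] [-0.17404635  0.33158037 -1.88408561] 0.21968809383287088
shift [-0.0002 -0.      0.0017] yaw -0.0 tool y ang -0.0 x [-1.e-04 -1.e-04 -1.e+00] q6 1.605
```

View pics/w12.png

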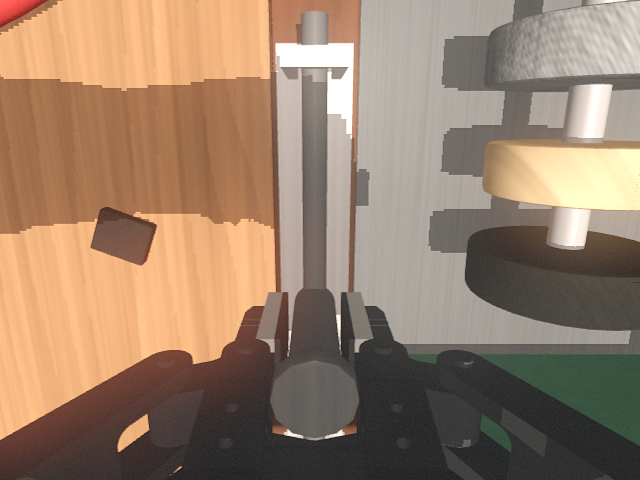

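View pics/s12c.png

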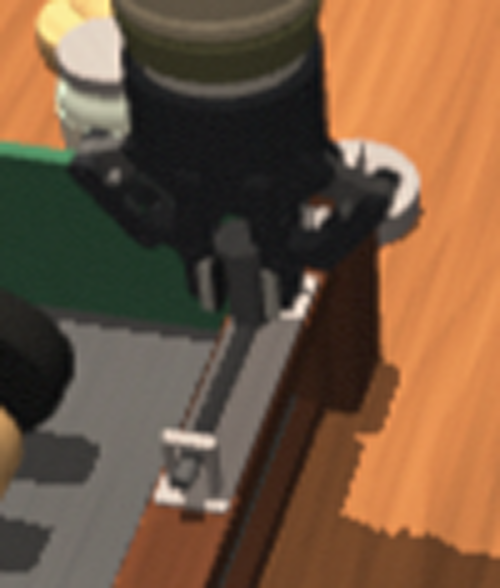

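Emit:
play_rows:
  motion:
    - {"gripper": 1, "xyz": [0, 0, -0.004], "yaw": 0}
    - {"gripper": 1, "xyz": [0, 0, -0.011], "yaw": 0}
    - {"gripper": 1, "xyz": [0, 0, -0.019], "yaw": 0}
    - {"gripper": 1, "xyz": [0, 0, -0.027], "yaw": 0}
    - {"gripper": 1, "xyz": [0, 0, -0.035], "yaw": 0}
    - {"gripper": 1, "xyz": [0, 0, -0.041], "yaw": 0}
    - {"gripper": 1, "xyz": [0, 0, -0.045], "yaw": 0}
    - {"gripper": 1, "xyz": [0, 0, -0.0455], "yaw": 0}
    - {"gripper": 1, "xyz": [0, 0, -0.0455], "yaw": 0}

```text
t: 14.72
eef_pos: [0.591, 0.1443, 0.1917]
ee_rot: [-0.499, -0.499, 0.501, -0.5]
force: [-0.9, -6.3, -2.6]
width: 0.218
```

Run:
```python
from h import *
st,im,c=shot('w13'); print(st['t'],st['eef_pos'],st['force'],st['width']); go(st,[.591,.1452,.192],0)
_,s,_=shot('s13','side'); cv2.imwrite('pics/s13c.png',cv2.resize(s[180:320,220:320],None,fx=5,fy=4.2,interpolation=cv2.INTER_CUBIC))
```

```text
14.725 [0.59104698 0.14433259 0.19170181] [-0.88960593 -6.29006424 -2.6196299 ] 0.2176655319377035
shift [-0.0003 -0.     -0.0009] yaw -0.0011 tool y ang -0.0011 x [-3.0e-04 -2.9e-03 -1.0e+00] q6 1.681
```

View pics/w13.png

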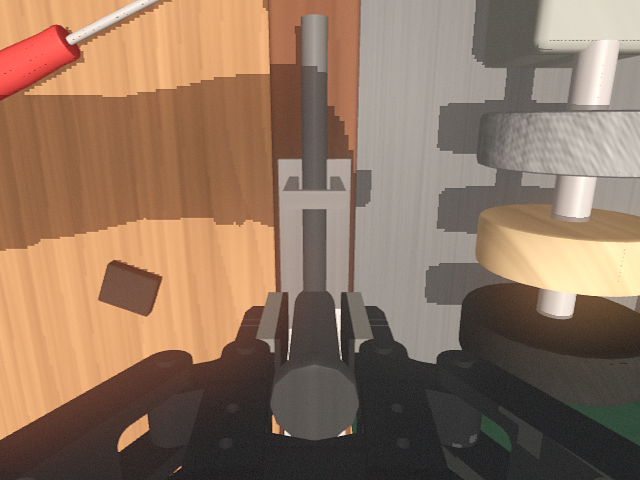

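View pics/s13c.png

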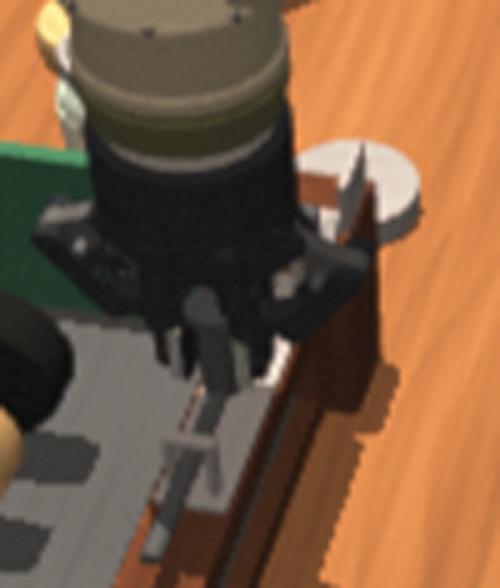

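Emit:
play_rows:
  motion:
    - {"gripper": 1, "xyz": [0, -0.0026, 0], "yaw": 0.02}
    - {"gripper": 1, "xyz": [0, -0.0078, -0.0002], "yaw": 0.06}
    - {"gripper": 1, "xyz": [0, -0.0143, -0.0008], "yaw": 0.11}
    - {"gripper": 1, "xyz": [0, -0.0207, -0.0017], "yaw": 0.16}
    - {"gripper": 1, "xyz": [0, -0.0271, -0.0029], "yaw": 0.21}
    - {"gripper": 1, "xyz": [0, -0.0334, -0.0044], "yaw": 0.26}
    - {"gripper": 1, "xyz": [0, -0.0397, -0.0062], "yaw": 0.31}
    - {"gripper": 1, "xyz": [0, -0.0458, -0.0083], "yaw": 0.36}
    - {"gripper": 1, "xyz": [0, -0.0506, -0.0103], "yaw": 0.4}
    - {"gripper": 1, "xyz": [0, -0.0542, -0.0119], "yaw": 0.43}
    - {"gripper": 1, "xyz": [0, -0.056, -0.0128], "yaw": 0.445}
    - {"gripper": 1, "xyz": [0, -0.056, -0.0128], "yaw": 0.445}

```text
t: 16.32
eef_pos: [0.5356, 0.157, 0.1921]
ee_rot: [-0.598, -0.376, 0.598, -0.378]
force: [0.3, -7.0, -2.2]
width: 0.219
```

Run:
```python
from h import *
st,im,c=shot('w14'); print(st['t'],st['eef_pos'],st['joint_velocities'].round(3),st['force'],st['ft_torque'],st['width']); 
hx,hy=.591,.2745; p=st['eef_pos']; print('theta',np.arctan2(hx-p[0],hy-p[1]),'r',np.hypot(hx-p[0],hy-p[1])); go(st,p,-.445)
_,s,_=shot('s14','side'); cv2.imwrite('pics/s14c.png',cv2.resize(s[180:400,220:380],None,fx=4,fy=2.7,interpolation=cv2.INTER_CUBIC))
shot('t14','top')
```

```text
16.325 [0.53561692 0.15697232 0.19207462] [-0.002  0.003  0.004  0.002 -0.002 -0.006] [ 0.34738604 -7.00930758 -2.22250099] [-1.30652409 -0.25236468 -0.00519005] 0.21892341056735898
theta 0.4403714009050541 r 0.12992321326750156
shift [0. 0. 0.] yaw -0.0015 tool y ang -0.4465 x [ 0.0013 -0.0032 -1.    ] q6 2.16
```

View pics/w14.png

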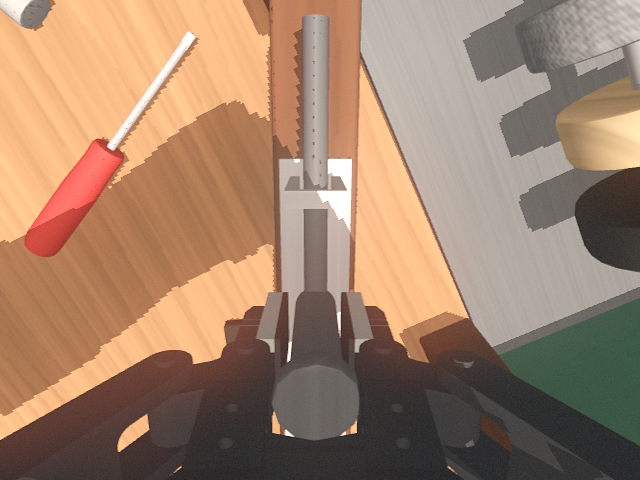

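View pics/s14.png

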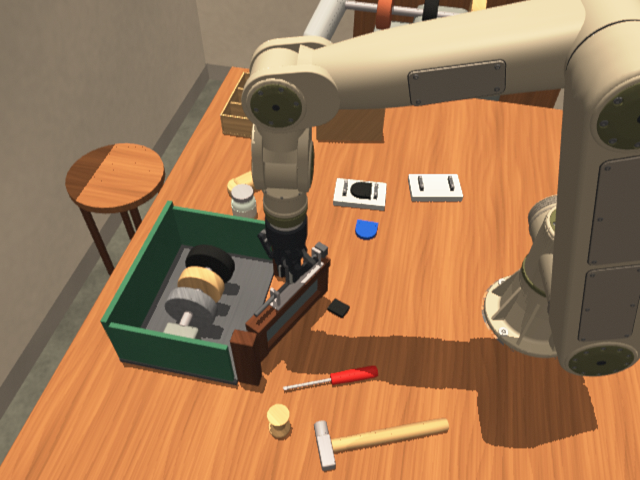

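View pics/t14.png

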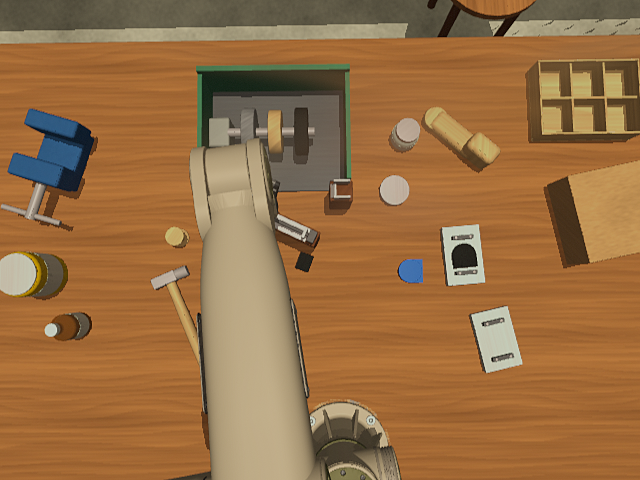

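Run:
```python
from plate import *
np.set_printoptions(suppress=True,precision=4)
st,im,c=load('w14'); g=cv2.GaussianBlur(im[:,:,1],(3,3),0).astype(float)
# rod (z .177 lifted)
for l in (vline(g,range(215,285),298,309,-1),vline(g,range(215,285),322,334,1)):
    s=np.sign(l[1]); a=c.plane(l[2:]-s*l[:2]*30,.177);b=c.plane(l[2:]+s*l[:2]*30,.177); print(l,a,b,'theta',np.arctan2((a-b)[0],(a-b)[1]))
# staple base plate edges z .153
for l in (vline(g,range(165,270),270,285,1),):
    s=np.sign(l[1]); a=c.plane(l[2:]-s*l[:2]*50,.152);b=c.plane(l[2:]+s*l[:2]*50,.152); print(l,'theta',np.arctan2((a-b)[0],(a-b)[1]))
for n,b in(('t14',(255,190,345,280)),('s14',(235,225,345,360))):
    _,i,_=load(n); f=7 if n=='t14' else 5; print(n,b,f); cv2.imwrite(f'pics/{n}g.png',cv2.resize(i[b[1]:b[3],b[0]:b[2]],None,fx=f,fy=f if n=='t14' else 4.4,interpolation=cv2.INTER_CUBIC)[:600])
```

```text
[  0.0033   1.     303.321  248.9   ] [0.5458 0.1885 0.177 ] [0.5356 0.1672 0.177 ] theta 0.4493765845499704
[  0.0032  -1.     326.9855 243.3   ] [0.5547 0.1866 0.177 ] [0.5447 0.1654 0.177 ] theta 0.4409400927730441
[  0.0223   0.9998 279.7203 218.1   ] theta 0.4452961634436503
t14 (255, 190, 345, 280) 7
s14 (235, 225, 345, 360) 5
```

View pics/t14g.png

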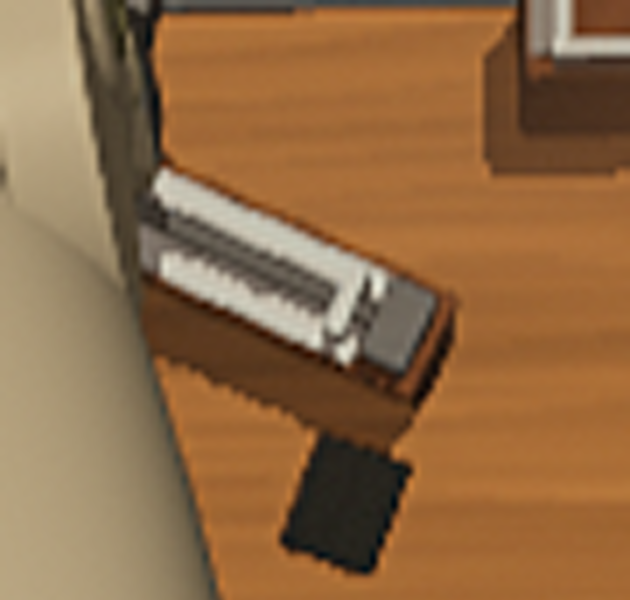

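View pics/s14g.png

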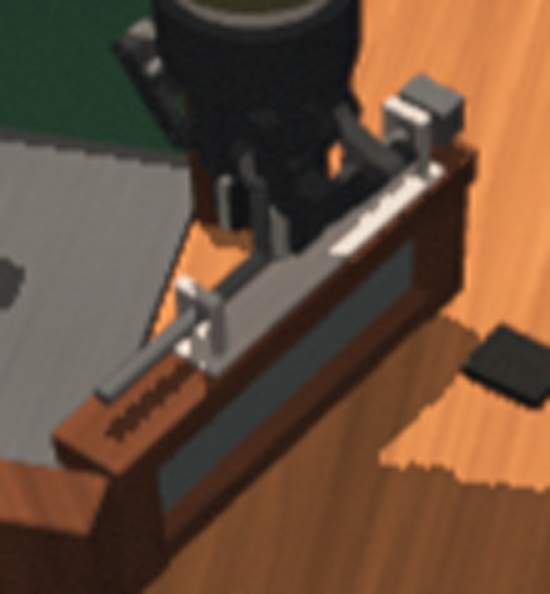

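Run:
```python
from plate import *
from cell import bot
T=Cam(bot.camera_info('top'))
a=T.plane((320.3,232.7),.15);b=T.plane((313.4,247.4),.15);m=(a+b)/2
print(a,b,np.linalg.norm(a-b),m)
# closed edge from top0: rail free end corners in top0_gate2 (6.6x from 240,170): (578,88),(578,190)
p=T.plane((240+578/6.6,170+90/6.6),.15);q=T.plane((240+578/6.6,170+188/6.6),.15);print(p,q,(p+q)/2, 'dist',np.linalg.norm(m-(p+q)/2))
h=np.array([.591,.2745,.15]);print('dist hinge',np.linalg.norm(m-h),'theta',np.arctan2(h[0]-m[0],h[1]-m[1]))
# offcut & heel check
t=load('t14')[1]
for n,bx in(('offcut',(290,248,320,276)),):
    for im in(cv2.imread('pics/top0.png'),t):
        x0,y0,x1,y1=bx; k=im[y0:y1,x0:x1].max(2)<60; ys,xs=np.nonzero(k); print(n,xs.mean()+x0,ys.mean()+y0,k.sum())
```

```text
[0.50001792 0.04122639 0.15      ] [0.46840832 0.05659341 0.15      ] 0.03514700208879114 [0.48421312 0.0489099  0.15      ]
[0.6070759  0.02377268 0.15      ] [0.57443294 0.02429378 0.15      ] [0.59075442 0.02403323 0.15      ] dist 0.10940702741448333
dist hinge 0.24958832457993577 theta 0.44211500967325384
offcut 303.86580086580085 261.6926406926407 231
offcut 303.8776371308017 261.59915611814347 237
```

Emit:
play_rows:
  motion:
    - {"gripper": 1, "xyz": [0, -0.0005, 0], "yaw": 0.004}
    - {"gripper": 1, "xyz": [0, -0.001, 0], "yaw": 0.008}
    - {"gripper": 1, "xyz": [0, -0.001, 0], "yaw": 0.008}
    - {"gripper": 1, "xyz": [0, -0.001, 0], "yaw": 0.008}
    - {"gripper": 1, "xyz": [0, -0.001, 0], "yaw": 0.008}
    - {"gripper": 1, "xyz": [0, -0.001, 0], "yaw": 0.008}

```text
t: 17.23
eef_pos: [0.5348, 0.1574, 0.192]
ee_rot: [-0.6, -0.373, 0.6, -0.376]
force: [0.9, -7.2, -1.5]
width: 0.216
```

Run:
```python
from plate import *
st,im,c=shot('w15'); g=cv2.GaussianBlur(im[:,:,1],(3,3),0).astype(float)
p=st['eef_pos']; print(st['t'],p,abs(st['joint_velocities']).max(),st['force'],st['width'],'theta',np.arctan2(.591-p[0],.2745-p[1]),np.hypot(.591-p[0],.2745-p[1]))
for l in (vline(g,range(215,285),298,309,-1),vline(g,range(215,285),322,334,1)):
    s=np.sign(l[1]); a=c.plane(l[2:]-s*l[:2]*30,.177);b=c.plane(l[2:]+s*l[:2]*30,.177); print('theta',np.arctan2((a-b)[0],(a-b)[1]))
T=load('t14'); t=T[1]; cv2.imwrite('pics/t14p.png',cv2.resize(t[218:295,430:500],None,fx=7,fy=7,interpolation=cv2.INTER_CUBIC))
```

```text
17.225 [0.53481304 0.15737751 0.19203367] 0.0015756847288141953 [ 0.94535654 -7.1802417  -1.5253794 ] 0.2159206654706322 theta 0.44729907747298264 0.12990246928552637
theta 0.4557824364684211
theta 0.4500255359431225
```

View pics/t14p.png

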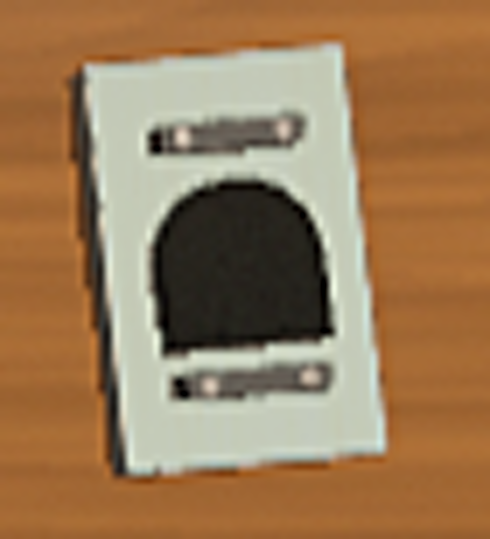

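Run:
```python
from cell import bot
print(bot.sign_off())
s=bot.state(); print(s['t'],s['eef_pos'],s['force'],s['width'])
```

```text
the job is handed in; nothing more can be done
None
the job is handed in; nothing more can be done
```

The heel is on the far plate, and I handed the job in at about 17.2 s of the 51 s with the gripper still holding the bolt's knob and the gate ajar.

- **Heel:** I took the black D at top pixel (358,265), not the blue one, and the plate at (463,255), 0.54 m from the base against 0.45 m for the other. A wrist picture after letting go puts the heel flat, about 1.2 mm towards the robot from centre and 0.4 mm sideways, with about 4 mrad of skew.
- **Bolt:** I lifted it about 12 mm (it followed the hand, with its weight on the wrist). I then drew it back until the stop pushed with 6–7 N after 44 mm of hand travel, so I take it as fully back.
- **Gate:** Turned towards the robot to 0.447 rad from the arm's pose and 0.45–0.456 rad from the wrist picture. That puts the free edge about 11 cm out. The top view measured 10.9 cm just before a last nudge of about 1 mm. At hand-in the joints were still (under 0.002 rad/s).
- **Bystanders:** The offcut is unmoved, within 0.1 pixel in the top view. The others I only looked at in the pictures, where nothing appears to have moved.

**Disagreements:**
- The two plate-height measurements gave 17.5 and 18.1 mm against the stated 20 mm.
- The heel first touched the plate about 1.5 mm off, so I lifted it, re-centred it and set it down again.
- The gripper opening read 18.6 mm on the 16 mm knob and 54 mm on the 56 mm heel.

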